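# File a lens carton in the gap of a spring-pusher stock tray

### The arm

A 6-joint arm with a two-finger parallel gripper is mounted at the origin on the work surface. World frame = base frame: x ahead of the robot, y to its left, z up, the work surface at z = 0. Lengths are in m, angles in rad, forces in N, time in s.
With the tool pointing down it reaches from about 0.425 to 0.95 m from the base axis. Payload 3.5 kg.
Tool frame: the origin (TCP) lies at the very end of the fingers, on their centre line; the grasp point (between the pads) lies 19 mm behind it; y points along the fingers, z is the direction in which the jaws open and shut, and the axes are right-handed (so a half turn about y gives the same grasp; the last joint's range is limited). The gripper opens to 85 mm and grips with 20 to 120 N. Pads are 22 mm wide; open, the fingers measure 114 mm over their backs; the gripper's body (76 mm by 85 mm) begins 54 mm behind the grasp point. The pads swing forward as they close: fully open they stand 13 mm farther back than shut.
Start: joints at [-1.499, 0.286, 1.577, -0, 1.279, -0.15], TCP at [0.149, -0.658, 0.231] pointing down, gripper open.
Joint ranges: [-2.77, 2.77], [-0.9, 2.22], [0.21, 2.48], [-1.53, 4.67], [0.24, 2.81], [-2.84, 2.84]. Speed limits (rad/s): [2.79, 2.79, 3.14, 3.14, 3.14, 3.14].

### API

Orientations are given as a unit quaternion [x, y, z, w].
In Python, from plant import ctrl, cams gives the robot as it stands.
- The arm moves only by the tool play_rows, never from a script. Its argument "steps" is a list of rows, each an object of numbers: "claw": the finger opening in cm, from 0 to 8.54; "tx", "ty", "tz": the shift along the tool's x, y, z in cm; "ax", "ay", "az": the turn, a rotation vector about the tool's x, y, z in degrees. A call has 1 to 12 rows; each row is the pose to reach, as a shift and turn from the pose commanded when the call began, along the tool's axes at that moment; what a row does not reach only later rows make up. A row lasts 1/12 s, in which the tool goes at most 41.7 mm and 7.16 degrees, less where a joint would pass 70% of its speed; a pose out of reach is approached as far as the arm can. A call with a gripper value outside its range is refused whole. The fingers move at their own pace and stop on an object; "grip_force" is the grip in N (left out, the last holds). Time passes only in rows, so rows that repeat a pose let the fingers close. It gives the time, the measured TCP pose, the force and the opening at its end, in the units of the state.
- ctrl.get_state(): the state, without advancing time (a new reading comes with each control period).
- cams.read_camera(name): name is "side" or "top" or "wrist"; returns (picture, depth): 400x640x3 uint8, blue, green, red; 400x640 float32, m along the optical axis (not along the pixel's ray), 0 where there is no reading.
- cams.camera_model(name): a dict with "intrinsics" (3x3 intrinsics, pixels), "rvec" (rotation vector, rad) and "tvec" (3), from world to camera coordinates, as OpenCV has them; the wrist camera has in their place "tool_from_camera" (4x4, takes a point from camera to tool coordinates, whose origin is the TCP and whose axes are the tool frame's). Camera axes: x right, y down, z forward; pixel columns grow to the right and rows downward; lengths in m; the calibration is good to about 2 mm. A picture is of the moment at which its call begins: read the wrist's pose just before it. camera_model takes no time and is no camera call.
- ctrl.sign_off(): hands the job in, once; it reports no verdict.
The state is a dict: "time": time; "qpos": joint angles; "dq": joint speeds; "joint_efforts": joint torques, N m; "eef_pos": TCP position; "tcp_rot": TCP orientation; "contact_force": force on the tool from outside, world axes, zero at the start; "wrist_torque": the same for the moment, N m; "opening": opening from 0.0 (shut) to 1.0 (fully open).
Only numpy, scipy, OpenCV 4.12 (cv2) and the standard library are available. Lean on these libraries where they do the work, as an engineer would, in place of code of your own. Each camera call takes 0.05 s, during which the arm holds its last target.

### The job

One lens carton stands loose on the bench. File it upright in the empty lane of the grey stock tray, between its close neighbours: push the sprung pusher back with it, get it down behind the front lip and press it gently home, so that it stands flat on the lane floor, against the lip and level with the rest of the row. Leave the neighbouring cartons as they stand.

Things in the scene. Friction and masses are not known exactly. Their poses are not given: they have to be found in the camera images.
- carton: the carton to file, a white lens carton, upright box 84 mm long (its x) x 33 mm wide (its y) x 76 mm tall (its z), about 80 g; origin: centre of its underside. It stands alone on the bench to the left of the tray. It may be filed either end first.
- lane: the empty lane, one of the three inner lanes. Origin: on the lane floor, 10 mm above the bench, at the centre of the front place, where the underside centre of the filed carton belongs. x runs along the lane from the front (robot's side) to the rear, z up. The neighbours' tops are 76 mm above the floor; the gap between them is 35 to 37 mm wide, not always centred on the lane.
- tray: grey plastic stock tray, 226 x 186 mm, fixed; five lanes side by side at 34.5 mm pitch along y, no dividers, side walls 40 mm above the lane floors. Origin: on the bench, under the centre of the middle lane's front place. Front cartons stand 1 to 2 mm apart, so fingers beside a carton do not fit down between them. Behind them stand pushers and a few more cartons, also 76 mm tall.
- lip (a point): middle of the top inner edge of the clear fixed front lip of the empty lane: 26 mm above the lane floor, 42 mm in front of the lane's origin. The lip is 4 mm thick and runs on across all five lanes.
- pusher (a joint): sprung pusher of the empty lane: grey paddle 26 mm wide, 3 to 45 mm above the lane floor, sliding along the lane's x. In m: 0 = fully forward, face 12 mm behind the lip; grows to the rear, at most 0.105; 0.072 with a carton filed. It pushes forward with 3 N at 0, 6 N at 0.072: a carton let go half down behind the lip is pinched there and stays up until pressed down (5 to 15 N).
- carton_l: neighbour in the outermost lane on the +y side: a white lens carton, upright box 84 mm long (its x) x 33 mm wide (its y) x 76 mm tall (its z), about 80 g; origin: centre of its underside. It stands in the front place of its lane, held against the lip by its own sprung pusher; its x runs along the lane.
- carton_a: neighbour in one of the three inner lanes: a white lens carton, upright box 84 mm long (its x) x 33 mm wide (its y) x 76 mm tall (its z), about 80 g; origin: centre of its underside. It stands in the front place of its lane, held against the lip by its own sprung pusher; its x runs along the lane.
- carton_b: neighbour in another of the three inner lanes: a white lens carton, upright box 84 mm long (its x) x 33 mm wide (its y) x 76 mm tall (its z), about 80 g; origin: centre of its underside. It stands in the front place of its lane, held against the lip by its own sprung pusher; its x runs along the lane.
- carton_r: neighbour in the outermost lane on the -y side: a white lens carton, upright box 84 mm long (its x) x 33 mm wide (its y) x 76 mm tall (its z), about 80 g; origin: centre of its underside. It stands in the front place of its lane, held against the lip by its own sprung pusher; its x runs along the lane.
There are look-alikes about, which are no part of the job. Leave any yellow look-alike of the carton alone. Leave any blue look-alike of the carton_b alone.

How it is judged:
By the outcome, as a careful person would: the job done as asked, in the order asked, and still so for the second after the job is handed in, with the robot touching nothing.
It also fails if it takes over 42 s, if anything falls off the work surface, if the arm or the gripper's body presses on something with over 40 N, if the wrist force passes 120 N, or if a joint passes its speed limit or range.

## Working session

There is one attempt and no reset: what is moved stays moved. The work goes in short steps, Python scripts to look and compute and a tool call to move; the robot and the scene stay as the last step left them, time stands still between calls to the robot, and variables do not carry over. Pictures are saved under pics/ and viewed, and the job is handed in when it is done.

Besides the shell and the picture viewer there is one more tool, called after "Call:" by a JSON object that holds its "fn" and its "kwargs". play_rows: Moves the arm, as the interface text tells. Its arguments: {"type":"object","properties":{"steps":{"type":"array","items":{"type":"object","properties":{"claw":{"type":"number"},"tx":{"type":"number"},"ty":{"type":"number"},"tz":{"type":"number"},"ax":{"type":"number"},"ay":{"type":"number"},"az":{"type":"number"}}}},"grip_force":{"type":"number"}},"required":["steps"]}

```bash
ls; mkdir -p pics; cat > h.py <<'E'
import numpy as np, cv2, json
from plant import ctrl, cams
from scipy.spatial.transform import Rotation as R
def cam(n):
    m=cams.camera_model(n);K=np.array(m["intrinsics"],float)
    if "rvec" in m:
        Rm=cv2.Rodrigues(np.array(m["rvec"],float))[0];t=np.array(m["tvec"],float).ravel()
        return K,Rm,t
    s=ctrl.get_state();T=np.array(m["tool_from_camera"]);Rt=R.from_quat(s["tcp_rot"]).as_matrix()
    Rwc=Rt@T[:3,:3];p=Rt@T[:3,3]+np.array(s["eef_pos"])
    return K,Rwc.T,-Rwc.T@p
def ray(c,u,v,z):
    K,Rm,t=c
    d=Rm.T@np.linalg.inv(K)@np.array([u,v,1.]);o=-Rm.T@t
    return o+d*(z-o[2])/d[2]
def proj(c,P):
    K,Rm,t=c
    q=(Rm@np.atleast_2d(P).T).T+t
    q=(K@q.T).T
    return q[:,:2]/q[:,2:]
def pts(c,depth):
    K,Rm,t=c
    v,u=np.mgrid[:400,:640]
    X=np.stack([(u-K[0,2])/K[0,0]*depth,(v-K[1,2])/K[1,1]*depth,depth],-1)
    return (X-t)@Rm
E
python3 - <<'E'
from h import *
s=ctrl.get_state();print(s)
for n in("side","top","wrist"):
    c=cam(n);i,d=cams.read_camera(n);cv2.imwrite(f"pics/{n}0.png",i);np.savez(f"{n}0.npz",i=i,d=d,K=c[0],R=c[1],t=c[2]);print(n,-c[1].T@c[2],c[1][2])
E
```

```text
pics
{'time': 0.0, 'qpos': array([-1.49902564e+00,  2.87162284e-01,  1.57816625e+00, -3.09482028e-05,
        1.27859292e+00, -1.50009079e-01]), 'dq': array([ 0.00144849,  0.00071828, -0.00060766,  0.00011584,  0.00064697,
       -0.00114244]), 'joint_efforts': array([-1.78183545e-03, -4.05984700e+01, -2.92629862e+01, -2.15414011e-04,
        5.82263965e-03,  6.23262167e-06]), 'eef_pos': array([ 0.14844549, -0.65780672,  0.22995525]), 'tcp_rot': array([-0.07823175,  0.70358605, -0.70193978,  0.07827521]), 'contact_force': array([ 0.02144154,  0.37239718, -0.14621575]), 'wrist_torque': array([-0.10253151,  0.04772142, -0.02449948]), 'opening': 0.9994519949745668}
side [0.19007525 0.38373122 0.5623692 ] [ 0.50500197 -0.48703968 -0.71257656]
top [0.31615598 0.05821475 1.00248209] [ 0.23378844 -0.00594831 -0.9722693 ]
wrist [ 0.22853613 -0.63933171  0.37312881] [-0.30689578 -0.0676341  -0.94933693]
```

View pics/side0.png

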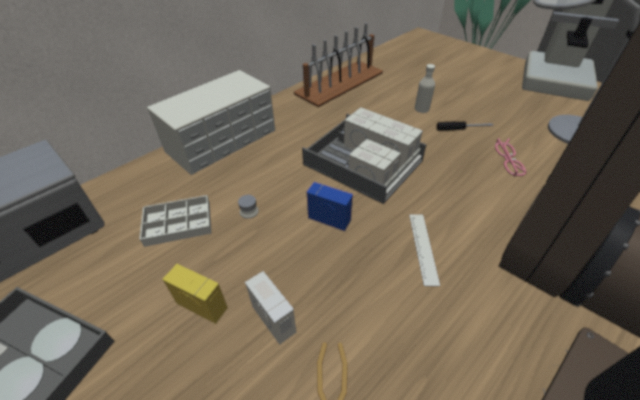

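View pics/top0.png

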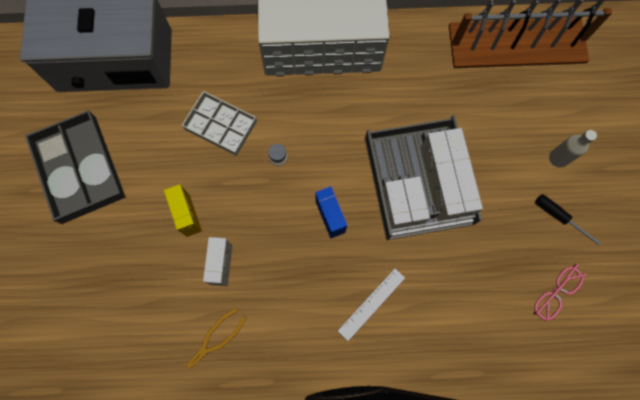

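```bash
python3 - <<'E'
from h import *
z=np.load("top0.npz");c=(z["K"],z["R"],z["t"]);P=pts(c,z["d"])
i=z["i"]
cv2.imwrite("pics/c1.png",cv2.resize(i[105:245,355:490],None,fx=4.2,fy=4.2,interpolation=cv2.INTER_CUBIC))
cv2.imwrite("pics/c2.png",cv2.resize(i[170:300,150:260],None,fx=4,fy=4,interpolation=cv2.INTER_CUBIC))
hsv=cv2.cvtColor(i,cv2.COLOR_BGR2HSV)
w=((hsv[...,1]<40)&(hsv[...,2]>130)).astype(np.uint8)
for (a,b,e,f) in((190,225,240,295),(370,110,490,245)):
    roi=np.zeros_like(w);roi[b:f,a:e]=1
    H=P[...,2]
    m=((H>.06)&(H<.1)&(roi>0)).astype(np.uint8)
    n,l,st,ce=cv2.connectedComponentsWithStats(m)
    for k in range(1,n):
        if st[k,4]>30:
            pp=P[l==k];print(st[k],pp[:,2].mean(),np.median(pp[:,2]))
            r=cv2.minAreaRect((pp[:,:2]*1000).astype(np.float32));print(r, cv2.boxPoints(r))
            # image contour quadrilateral to plane
E
```

```text
[203 237  24  47 871] 0.07471012215742738 0.07536212511645558
((455.28076171875, 243.07589721679688), (34.54438018798828, 84.54247283935547), 83.75086212158203) [[411.3806  230.50764]
 [495.42072 221.30504]
 [499.1809  255.64415]
 [415.1408  264.84674]]
[ 425  128   57   90 3286] 0.08368264420258212 0.08503735149256685
((609.4981079101562, -222.2735137939453), (169.62460327148438, 70.21061706542969), 7.397276878356934) [[ 520.8719  -198.37982]
 [ 529.91144 -268.0061 ]
 [ 698.1243  -246.1672 ]
 [ 689.0848  -176.54092]]
[ 384  177   46   50 1713] 0.08375879920127637 0.08506681382659054
((553.8972778320312, -125.5557861328125), (85.2199478149414, 69.60163879394531), 7.7845458984375) [[ 506.9663   -96.84712]
 [ 516.3937  -165.80734]
 [ 600.82825 -154.26445]
 [ 591.4009   -85.30423]]
```

```bash
python3 - <<'E'
from h import *
z=np.load("side0.npz");i=z["i"]
cv2.imwrite("pics/c3.png",cv2.resize(i[95:205,290:440],None,fx=5,fy=5,interpolation=cv2.INTER_CUBIC))
E
```

```text
(no output)
```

View pics/c1.png

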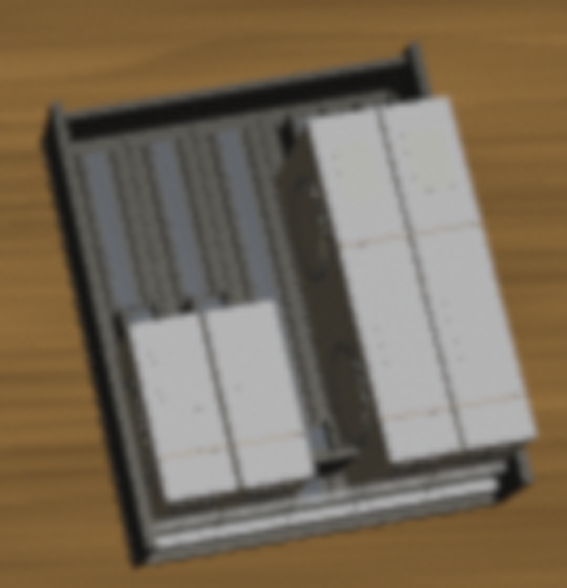

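View pics/c2.png

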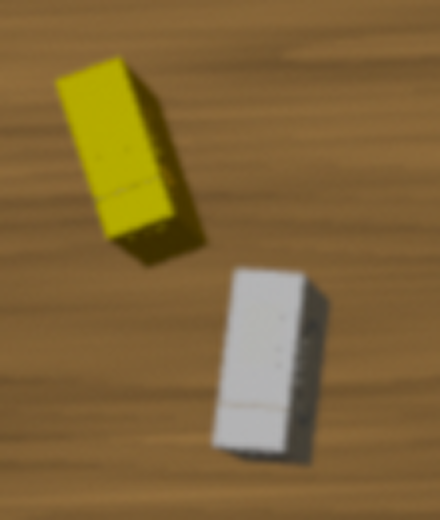

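View pics/c3.png

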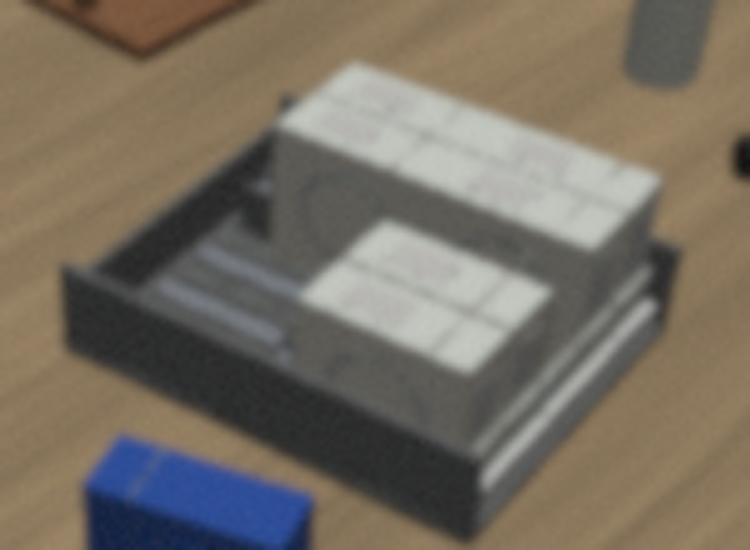

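```bash
cat >> h.py <<'E'
def to(target,xdir_yaw,s=None):
    """shift (cm) & rotvec(deg) in tool axes to reach target with tool y down, tool x at world yaw"""
    s=s or ctrl.get_state();Rt=R.from_quat(s["tcp_rot"]).as_matrix();p=np.array(s["eef_pos"])
    d=Rt.T@(np.array(target)-p)*100
    a=xdir_yaw;x=np.array([np.cos(a),np.sin(a),0]);y=np.array([0,0,-1.]);
    Rd=np.stack([x,y,np.cross(x,y)],1)
    return np.round(d,2),np.round(np.degrees(R.from_matrix(Rt.T@Rd).as_rotvec()),2)
E
python3 - <<'E'
from h import *
s=ctrl.get_state();Rt=R.from_quat(s["tcp_rot"]).as_matrix();print(Rt.round(3), np.degrees(np.arctan2(Rt[1,0],Rt[0,0])))
T=np.array(cams.camera_model("wrist")["tool_from_camera"]);print(T.round(3))
for y in(-6.25,173.75):print(to([.455,.243,.2],np.radians(y)))
E
```

```text
[[-0.975 -0.     0.22 ]
 [-0.22   0.002 -0.975]
 [-0.    -1.    -0.002]] -167.28944573056447
[[ 0.     0.949  0.315 -0.082]
 [-0.001 -0.315  0.949 -0.143]
 [ 1.    -0.001  0.    -0.001]
 [ 0.     0.     0.     1.   ]]
(array([-49.72,   3.19, -81.14]), array([ 0.0000e+00, -1.6104e+02, -1.6000e-01]))
(array([-49.72,   3.19, -81.14]), array([ 0.11, 18.96,  0.  ]))
```

```bash
python3 - <<'E'
from h import *
print(to([.50,-.30,.26],np.radians(-83)))
E
```

```text
(array([-42.17,  -2.92, -27.19]), array([ 8.000e-02, -8.429e+01, -9.000e-02]))
```

Call:
{"fn": "play_rows", "kwargs": {"steps": [{"tx": -42, "ty": -3, "tz": -27, "ay": -84, "claw": 8.5}, {"tx": -42, "ty": -3, "tz": -27, "ay": -84, "claw": 8.5}, {"tx": -42, "ty": -3, "tz": -27, "ay": -84, "claw": 8.5}, {"tx": -42, "ty": -3, "tz": -27, "ay": -84, "claw": 8.5}, {"tx": -42, "ty": -3, "tz": -27, "ay": -84, "claw": 8.5}, {"tx": -42, "ty": -3, "tz": -27, "ay": -84, "claw": 8.5}, {"tx": -42, "ty": -3, "tz": -27, "ay": -84, "claw": 8.5}, {"tx": -42, "ty": -3, "tz": -27, "ay": -84, "claw": 8.5}, {"tx": -42, "ty": -3, "tz": -27, "ay": -84, "claw": 8.5}, {"tx": -42, "ty": -3, "tz": -27, "ay": -84, "claw": 8.5}, {"tx": -42, "ty": -3, "tz": -27, "ay": -84, "claw": 8.5}, {"tx": -42, "ty": -3, "tz": -27, "ay": -84, "claw": 8.5}]}}

```text
invalid input at $.steps[0]: expected keys claw, tx, ty, tz, ax, ay, az
```

```bash
python3 - <<'E'
from h import *
print(ctrl.get_state()["qpos"]);print(to([.455,.243,.20],np.radians(-6.25)))
E
```

```text
[-1.49899169e+00  2.87018251e-01  1.57785844e+00 -9.70267039e-06
  1.27861911e+00 -1.50033846e-01]
(array([-49.72,   3.19, -81.14]), array([ 0.0000e+00, -1.6104e+02, -1.6000e-01]))
```

All keys are required.

Call:
{"fn": "play_rows", "kwargs": {"steps": [{"tx": -42, "ty": -3, "tz": -27, "ax": 0, "ay": -84, "az": 0, "claw": 8.5}, {"tx": -42, "ty": -3, "tz": -27, "ax": 0, "ay": -84, "az": 0, "claw": 8.5}, {"tx": -42, "ty": -3, "tz": -27, "ax": 0, "ay": -84, "az": 0, "claw": 8.5}, {"tx": -42, "ty": -3, "tz": -27, "ax": 0, "ay": -84, "az": 0, "claw": 8.5}, {"tx": -42, "ty": -3, "tz": -27, "ax": 0, "ay": -84, "az": 0, "claw": 8.5}, {"tx": -42, "ty": -3, "tz": -27, "ax": 0, "ay": -84, "az": 0, "claw": 8.5}, {"tx": -42, "ty": -3, "tz": -27, "ax": 0, "ay": -84, "az": 0, "claw": 8.5}, {"tx": -42, "ty": -3, "tz": -27, "ax": 0, "ay": -84, "az": 0, "claw": 8.5}, {"tx": -42, "ty": -3, "tz": -27, "ax": 0, "ay": -84, "az": 0, "claw": 8.5}, {"tx": -42, "ty": -3, "tz": -27, "ax": 0, "ay": -84, "az": 0, "claw": 8.5}, {"tx": -42, "ty": -3, "tz": -27, "ax": 0, "ay": -84, "az": 0, "claw": 8.5}, {"tx": -42, "ty": -3, "tz": -27, "ax": 0, "ay": -84, "az": 0, "claw": 8.5}]}}

```text
time: 1.15
eef_pos: [0.4997, -0.3009, 0.2612]
tcp_rot: [0.53, -0.468, 0.468, -0.53]
contact_force: [1.3, -0.6, 0.6]
opening: 0.998
```

```bash
python3 - <<'E'
from h import *
print(ctrl.get_state()["qpos"]);print(to([.455,.243,.20],np.radians(-6.25)))
E
```

```text
[-7.15885748e-01  6.33971943e-02  1.77617252e+00 -3.51250055e-05
  1.30226505e+00 -8.38633719e-01]
(array([-54.53,   6.13,   2.23]), array([ 0.000e+00, -7.672e+01, -1.000e-02]))
```

```bash
python3 - <<'E'
from h import *
n="wrist";c=cam(n);i,d=cams.read_camera(n);cv2.imwrite(f"pics/{n}1.png",i);np.savez(f"{n}1.npz",i=i,d=d,K=c[0],R=c[1],t=c[2])
E
```

```text
(no output)
```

View pics/wrist1.png

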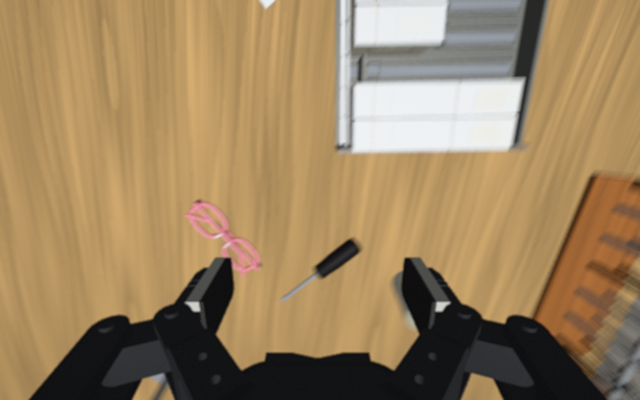

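Call:
{"fn": "play_rows", "kwargs": {"steps": [{"tx": -54.5, "ty": 6, "tz": 2.2, "ax": 0, "ay": -76.7, "az": 0, "claw": 8.5}, {"tx": -54.5, "ty": 6, "tz": 2.2, "ax": 0, "ay": -76.7, "az": 0, "claw": 8.5}, {"tx": -54.5, "ty": 6, "tz": 2.2, "ax": 0, "ay": -76.7, "az": 0, "claw": 8.5}, {"tx": -54.5, "ty": 6, "tz": 2.2, "ax": 0, "ay": -76.7, "az": 0, "claw": 8.5}, {"tx": -54.5, "ty": 6, "tz": 2.2, "ax": 0, "ay": -76.7, "az": 0, "claw": 8.5}, {"tx": -54.5, "ty": 6, "tz": 2.2, "ax": 0, "ay": -76.7, "az": 0, "claw": 8.5}, {"tx": -54.5, "ty": 6, "tz": 2.2, "ax": 0, "ay": -76.7, "az": 0, "claw": 8.5}, {"tx": -54.5, "ty": 6, "tz": 2.2, "ax": 0, "ay": -76.7, "az": 0, "claw": 8.5}, {"tx": -54.5, "ty": 6, "tz": 2.2, "ax": 0, "ay": -76.7, "az": 0, "claw": 8.5}, {"tx": -54.5, "ty": 6, "tz": 2.2, "ax": 0, "ay": -76.7, "az": 0, "claw": 8.5}, {"tx": -54.5, "ty": 6, "tz": 2.2, "ax": 0, "ay": -76.7, "az": 0, "claw": 8.5}, {"tx": -54.5, "ty": 6, "tz": 2.2, "ax": 0, "ay": -76.7, "az": 0, "claw": 8.5}]}}

```text
time: 2.2
eef_pos: [0.4598, 0.1945, 0.2064]
tcp_rot: [0.706, -0.04, 0.04, -0.706]
contact_force: [1.0, 0.4, 1.0]
opening: 0.994
```

```bash
python3 - <<'E'
from h import *
print(to([.455,.243,.20],np.radians(-6.25)))
z=np.load("wrist1.npz");c=(z["K"],z["R"],z["t"]);i=z["i"]
cv2.imwrite("pics/w1c.png",cv2.resize(i[0:160,325:555],None,fx=3.4,fy=3.4,interpolation=cv2.INTER_CUBIC))
E
```

```text
(array([-1.02,  0.64,  4.77]), array([ 0.  , -0.19,  0.02]))
```

View pics/w1c.png

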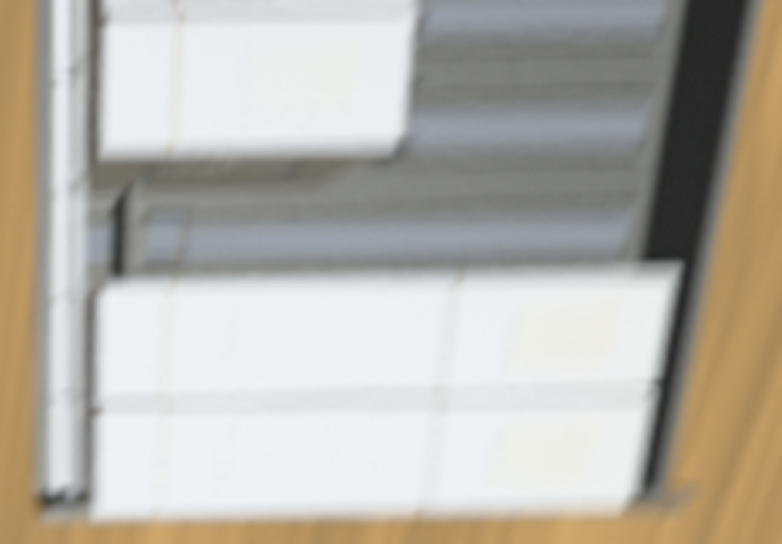

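Call:
{"fn": "play_rows", "kwargs": {"steps": [{"tx": -4.9, "ty": 0.6, "tz": 0.2, "ax": 0, "ay": -6.9, "az": 0, "claw": 8.5}, {"tx": -4.9, "ty": 0.6, "tz": 0.2, "ax": 0, "ay": 0, "az": 0, "claw": 8.5}]}}

```text
time: 2.37
eef_pos: [0.4061, 0.202, 0.1954]
tcp_rot: [0.707, -0.042, 0.033, -0.705]
contact_force: [-0.2, 0.5, -0.8]
opening: 0.996
```

I sent that small move before the script's answer was in, so it went the wrong way. It touched nothing, and I'll correct it from measured numbers.

```bash
python3 - <<'E'
from h import *
print(ctrl.get_state()["eef_pos"],to([.455,.243,.20],np.radians(-6.25)))
E
```

```text
[0.40610573 0.20196177 0.19544193] (array([ 4.42, -0.53,  4.6 ]), array([ 0.2 ,  0.19, -0.71]))
```

Call:
{"fn": "play_rows", "kwargs": {"steps": [{"tx": 2.2, "ty": -0.3, "tz": 2.4, "ax": 0, "ay": 0, "az": 0, "claw": 8.5}, {"tx": 4.4, "ty": -0.5, "tz": 4.6, "ax": 0, "ay": 0, "az": 0, "claw": 8.5}, {"tx": 4.4, "ty": -0.5, "tz": 4.6, "ax": 0, "ay": 0, "az": 0, "claw": 8.5}, {"tx": 4.4, "ty": -0.5, "tz": 4.6, "ax": 0, "ay": 0, "az": 0, "claw": 8.5}]}}

```text
time: 2.7
eef_pos: [0.4615, 0.2414, 0.2051]
tcp_rot: [0.706, -0.041, 0.04, -0.706]
contact_force: [-0.5, -0.5, -0.2]
opening: 0.992
```

```bash
python3 - <<'E'
from h import *
print(ctrl.get_state()["eef_pos"],to([.455,.243,.20],np.radians(-6.25)))
n="wrist";c=cam(n);i,d=cams.read_camera(n);cv2.imwrite(f"pics/{n}2.png",i);np.savez(f"{n}2.npz",i=i,d=d,K=c[0],R=c[1],t=c[2])
E
```

```text
[0.46148731 0.24135472 0.20509456] (array([-0.66,  0.51,  0.09]), array([ 0.04, -0.31, -0.07]))
```

View pics/wrist2.png

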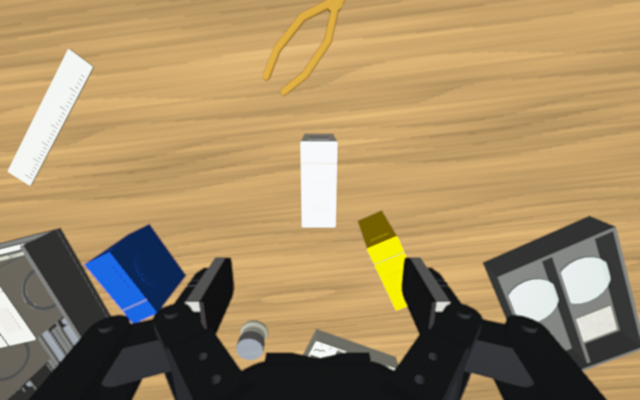

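```bash
python3 - <<'E'
from h import *
z=np.load("wrist2.npz");c=(z["K"],z["R"],z["t"]);i=z["i"];hsv=cv2.cvtColor(i,cv2.COLOR_BGR2HSV)
m=((hsv[...,1]<40)&(hsv[...,2]>215)).astype(np.uint8);m[:, :280]=0;m[:,360:]=0;m[:120]=0;m[240:]=0
cs,_=cv2.findContours(m,cv2.RETR_EXTERNAL,cv2.CHAIN_APPROX_NONE);k=max(cs,key=cv2.contourArea)
r=cv2.minAreaRect(k);print(r)
W=np.array([ray(c,u,v,.076)[:2] for u,v in k[:,0]])*1000
print("wrist",cv2.minAreaRect(W.astype(np.float32)))
for n in("top0","wrist2"):
    z=np.load(n+".npz");c=(z["K"],z["R"],z["t"]);i=z["i"];hsv=cv2.cvtColor(i,cv2.COLOR_BGR2HSV)
    m=((abs(hsv[...,0].astype(int)-30)<5)&(hsv[...,1]>200)&(hsv[...,2]>150)).astype(np.uint8)
    cs,_=cv2.findContours(m,cv2.RETR_EXTERNAL,cv2.CHAIN_APPROX_NONE);k=max(cs,key=cv2.contourArea)
    W=np.array([ray(c,u,v,.076)[:2] for u,v in k[:,0]])*1000
    print(n,"yellow",cv2.boxPoints(cv2.minAreaRect(W.astype(np.float32))).round())
z=np.load("top0.npz");c=(z["K"],z["R"],z["t"]);i=z["i"];hsv=cv2.cvtColor(i,cv2.COLOR_BGR2HSV)
m=((hsv[...,1]<50)&(hsv[...,2]>140)).astype(np.uint8);m[:,:190]=0;m[:,240:]=0;m[:225]=0;m[295:]=0
cs,_=cv2.findContours(m,cv2.RETR_EXTERNAL,cv2.CHAIN_APPROX_NONE);k=max(cs,key=cv2.contourArea)
W=np.array([ray(c,u,v,.076)[:2] for u,v in k[:,0]])*1000
print("top",cv2.minAreaRect(W.astype(np.float32)))
E
```

```text
((317.9999694824219, 184.49996948242188), (84.99998474121094, 35.99999237060547), 90.0)
wrist ((457.7638244628906, 243.70848083496094), (33.88465118408203, 84.0593490600586), 83.3255844116211)
top0 yellow [[517. 316.]
 [527. 285.]
 [606. 312.]
 [596. 343.]]
wrist2 yellow [[538. 323.]
 [549. 292.]
 [608. 312.]
 [598. 343.]]
top ((455.8456115722656, 243.09368896484375), (32.82073974609375, 83.69645690917969), 83.53028869628906)
```

```bash
python3 - <<'E'
from h import *
print(to([.457,.2435,.054],np.radians(-6.6)))
E
```

```text
(array([-0.4 , 15.11,  0.23]), array([ 0.05,  0.02, -0.09]))
```

Call:
{"fn": "play_rows", "kwargs": {"steps": [{"tx": -0.4, "ty": 0, "tz": 0.2, "ax": 0, "ay": 0, "az": 0, "claw": 6.5}, {"tx": -0.4, "ty": 3, "tz": 0.2, "ax": 0, "ay": 0, "az": 0, "claw": 6.5}, {"tx": -0.4, "ty": 6, "tz": 0.2, "ax": 0, "ay": 0, "az": 0, "claw": 6.5}, {"tx": -0.4, "ty": 8, "tz": 0.2, "ax": 0, "ay": 0, "az": 0, "claw": 6.5}, {"tx": -0.4, "ty": 10, "tz": 0.2, "ax": 0, "ay": 0, "az": 0, "claw": 6.5}, {"tx": -0.4, "ty": 10, "tz": 0.2, "ax": 0, "ay": 0, "az": 0, "claw": 6.5}]}}

```text
time: 3.25
eef_pos: [0.4533, 0.2418, 0.1013]
tcp_rot: [0.707, -0.044, 0.038, -0.705]
contact_force: [0.1, -0.4, -0.6]
opening: 0.759
```

```bash
python3 - <<'E'
from h import *
print(to([.457,.2435,.054],np.radians(-6.6)))
n="wrist";c=cam(n);i,d=cams.read_camera(n);cv2.imwrite(f"pics/{n}3.png",i)
i,d=cams.read_camera("side");cv2.imwrite("pics/side3.png",i)
E
```

```text
(array([0.38, 4.72, 0.22]), array([ 0.21, -0.04, -0.48]))
```

View pics/wrist3.png

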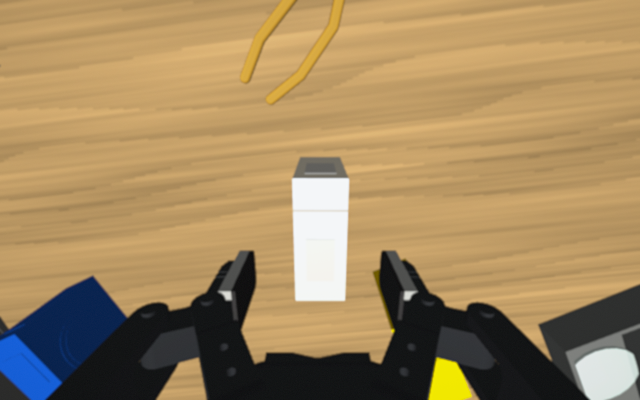

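View pics/side3.png

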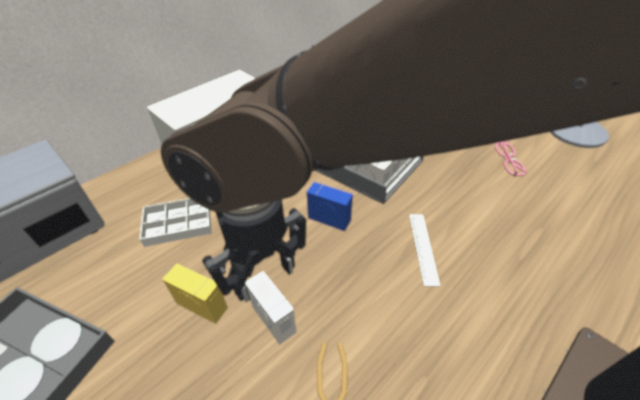

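Call:
{"fn": "play_rows", "kwargs": {"steps": [{"tx": 0.2, "ty": 2, "tz": 0.2, "ax": 0, "ay": 0, "az": 0, "claw": 6.5}, {"tx": 0.2, "ty": 4.0, "tz": 0.2, "ax": 0, "ay": 0, "az": 0, "claw": 6.5}, {"tx": 0.2, "ty": 4.7, "tz": 0.2, "ax": 0, "ay": 0, "az": 0, "claw": 6.5}, {"tx": 0.2, "ty": 4.7, "tz": 0.2, "ax": 0, "ay": 0, "az": 0, "claw": 6.5}, {"tx": 0.2, "ty": 4.7, "tz": 0.2, "ax": 0, "ay": 0, "az": 0, "claw": 6.5}]}}

```text
time: 3.77
eef_pos: [0.4602, 0.2454, 0.0599]
tcp_rot: [-0.706, 0.04, -0.041, 0.706]
contact_force: [0.1, -0.6, 0.7]
opening: 0.76
```

```bash
python3 - <<'E'
from h import *
print(to([.457,.2435,.054],np.radians(-6.6)))
n="wrist";c=cam(n);i,d=cams.read_camera(n);cv2.imwrite(f"pics/{n}4.png",i)
E
```

```text
(array([-0.3 ,  0.59, -0.22]), array([-0.04,  0.  ,  0.08]))
```

View pics/wrist4.png

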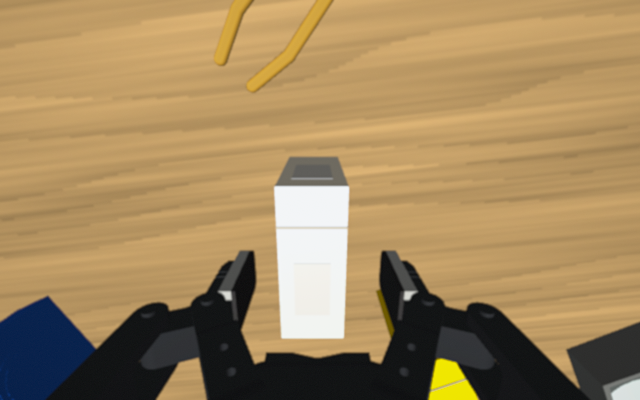

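Call:
{"fn": "play_rows", "kwargs": {"steps": [{"tx": -0.2, "ty": 0.6, "tz": -0.2, "ax": 0, "ay": 0, "az": 0, "claw": 6.5}, {"tx": -0.2, "ty": 0.6, "tz": -0.2, "ax": 0, "ay": 0, "az": 0, "claw": 6.5}, {"tx": -0.2, "ty": 0.6, "tz": -0.2, "ax": 0, "ay": 0, "az": 0, "claw": 6.5}, {"tx": -0.2, "ty": 0.6, "tz": -0.2, "ax": 0, "ay": 0, "az": 0, "claw": 6.5}]}}

```text
time: 4.15
eef_pos: [0.4575, 0.2435, 0.053]
tcp_rot: [-0.706, 0.041, -0.041, 0.706]
contact_force: [0.3, 0.7, 0.2]
opening: 0.761
```

```bash
python3 - <<'E'
from h import *
print(to([.457,.2435,.054],np.radians(-6.6)))
n="wrist";c=cam(n);i,d=cams.read_camera(n);cv2.imwrite(f"pics/{n}5.png",i)
print(to([.457,.2435,.054],np.radians(-6.6)))
E
```

```text
(array([-0.05, -0.1 , -0.  ]), array([-0.01,  0.01,  0.03]))
(array([-0.06, -0.1 , -0.01]), array([-0.01,  0.01,  0.03]))
```

View pics/wrist5.png

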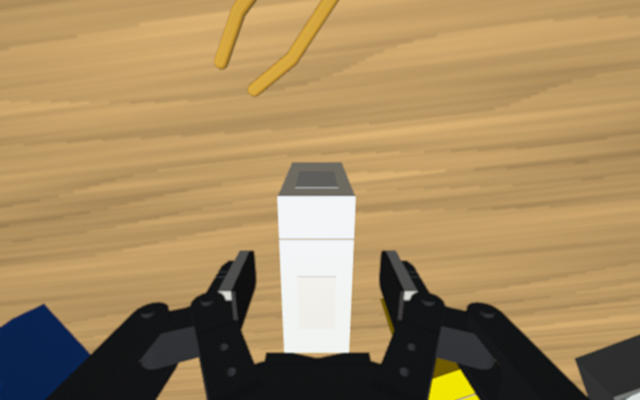

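Call:
{"fn": "play_rows", "kwargs": {"grip_force": 90, "steps": [{"tx": 0, "ty": 0, "tz": 0, "ax": 0, "ay": 0, "az": 0, "claw": 2.5}, {"tx": 0, "ty": 0, "tz": 0, "ax": 0, "ay": 0, "az": 0, "claw": 2.5}, {"tx": 0, "ty": 0, "tz": 0, "ax": 0, "ay": 0, "az": 0, "claw": 2.5}, {"tx": 0, "ty": 0, "tz": 0, "ax": 0, "ay": 0, "az": 0, "claw": 2.5}, {"tx": 0, "ty": 0, "tz": 0, "ax": 0, "ay": 0, "az": 0, "claw": 2.5}, {"tx": 0, "ty": 0, "tz": 0, "ax": 0, "ay": 0, "az": 0, "claw": 2.5}]}}

```text
time: 4.7
eef_pos: [0.4579, 0.2435, 0.0531]
tcp_rot: [-0.706, 0.04, -0.041, 0.706]
contact_force: [-0.1, -0.2, 3.5]
opening: 0.363
```

```bash
python3 - <<'E'
from h import *
s=ctrl.get_state();print(s["eef_pos"],s["contact_force"],s["opening"],s["qpos"])
# lane geometry from top0 & wrist1 by edges: white tops mask
for n,thr in(("top0",140),("wrist1",200)):
    z=np.load(n+".npz");c=(z["K"],z["R"],z["t"]);i=z["i"]
    hsv=cv2.cvtColor(i,cv2.COLOR_BGR2HSV)
    m=((hsv[...,1]<60)&(hsv[...,2]>thr)).astype(np.uint8)
    U=pts(c,np.ones((400,640),np.float32));o=-c[1].T@c[2];D=U-o;P=o+D*((.086-o[2])/D[...,2])[...,None]
    sel=(m>0)&(P[...,0]>.48)&(P[...,0]<.72)&(P[...,1]<-.06)&(P[...,1]>-.3)
    a=np.radians(7.5);e=np.array([np.cos(a),np.sin(a)]);nn=np.array([-e[1],e[0]])
    X=P[...,:2]@e*1000;Y=P[...,:2]@nn*1000
    nl,l,st,_=cv2.connectedComponentsWithStats(sel.astype(np.uint8))
    for k in range(1,nl):
        if st[k,4]<300: continue
        pp=np.stack([X[l==k],Y[l==k]],1).astype(np.float32);r=cv2.minAreaRect(pp)
        print(n,st[k],np.round(r[0],1),np.round(r[1],1),round(r[2],2),cv2.boxPoints(r).round(1).tolist())
E
```

```text
[0.4578766  0.2435414  0.05308485] [-0.10588961 -0.16668654  3.45100712] 0.363325382842454 [ 2.93040943e-01  1.70036267e-01  2.07735150e+00 -2.70840473e-05
  8.93170598e-01 -1.16265502e+00]
top0 [ 429  128   54   87 2872] [ 575.6 -301.3] [167.6  67.9] 0.11 [[491.79998779296875, -267.5], [491.8999938964844, -335.3999938964844], [659.5, -335.1000061035156], [659.2999877929688, -267.20001220703125]]
top0 [404 177  25  44 727] [ 533.1 -215.4] [83.3 33. ] 0.4 [[491.3999938964844, -199.1999969482422], [491.6000061035156, -232.1999969482422], [574.9000244140625, -231.60000610351562], [574.7000122070312, -198.60000610351562]]
top0 [386 180  25  44 722] [ 533.4 -180.1] [84.1 32.5] 0.25 [[491.29998779296875, -164.10000610351562], [491.3999938964844, -196.60000610351562], [575.5, -196.1999969482422], [575.4000244140625, -163.6999969482422]]
wrist1 [340   0  10 143 868] [ 485.4 -256.9] [  9. 130.] 0.91 [[479.8999938964844, -192.0], [482.0, -322.0], [490.8999938964844, -321.8999938964844], [488.8999938964844, -191.8000030517578]]
wrist1 [ 355    0   92   45 3887] [ 536.9 -210.7] [36.5 84.8] 89.52 [[494.3999938964844, -228.60000610351562], [579.2000122070312, -229.3000030517578], [579.5, -192.8000030517578], [494.70001220703125, -192.10000610351562]]
wrist1 [  352    81   170    72 11316] [ 579.3 -298.2] [168.7  70.6] 0.2 [[494.79998779296875, -263.1000061035156], [495.0, -333.79998779296875], [663.7999877929688, -333.20001220703125], [663.5, -262.6000061035156]]
```

Call:
{"fn": "play_rows", "kwargs": {"steps": [{"tx": 0, "ty": -1, "tz": 0, "ax": 0, "ay": 0, "az": 0, "claw": 2.5}, {"tx": 0, "ty": -3, "tz": 0, "ax": 0, "ay": 0, "az": 0, "claw": 2.5}, {"tx": 0, "ty": -6, "tz": 0, "ax": 0, "ay": 0, "az": 0, "claw": 2.5}, {"tx": 0, "ty": -9, "tz": 0, "ax": 0, "ay": 0, "az": 0, "claw": 2.5}, {"tx": 0, "ty": -11, "tz": 0, "ax": 0, "ay": 0, "az": 0, "claw": 2.5}, {"tx": 0, "ty": -11.5, "tz": 0, "ax": 0, "ay": 0, "az": 0, "claw": 2.5}, {"tx": 0, "ty": -11.5, "tz": 0, "ax": 0, "ay": 0, "az": 0, "claw": 2.5}]}}

```text
time: 5.28
eef_pos: [0.4582, 0.2438, 0.1696]
tcp_rot: [-0.705, 0.039, -0.042, 0.706]
contact_force: [0.5, -0.2, -1.5]
opening: 0.365
```

```bash
python3 - <<'E'
from h import *
s=ctrl.get_state();print(s["eef_pos"],s["contact_force"],s["opening"],s["qpos"])
print(to([.469,-.190,.17],np.radians(7.6)))
i,d=cams.read_camera("side");cv2.imwrite("pics/side6.png",i)
E
```

```text
[0.45822186 0.24376976 0.16955904] [ 0.52734056 -0.15292513 -1.51696981] 0.36483132842739735 [ 2.93231320e-01  5.35961331e-06  2.01463317e+00  7.43310432e-05
  1.12319362e+00 -1.16262593e+00]
(array([  6.05,  -0.09, -42.97]), array([ -0.06, -14.19,   0.21]))
```

View pics/side6.png

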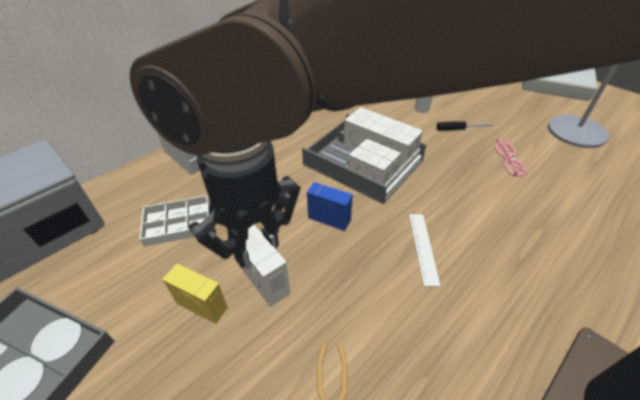

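The carton is lifted and held, with its top at about (265,250) in the side view. Next I carry it to the front of the lane.

Call:
{"fn": "play_rows", "kwargs": {"steps": [{"tx": 0.4, "ty": 0, "tz": -2, "ax": 0, "ay": -1, "az": 0, "claw": 2.5}, {"tx": 0.8, "ty": 0, "tz": -5.5, "ax": 0, "ay": -2, "az": 0, "claw": 2.5}, {"tx": 1.5, "ty": 0, "tz": -9.5, "ax": 0, "ay": -3.5, "az": 0, "claw": 2.5}, {"tx": 2, "ty": 0, "tz": -13.5, "ax": 0, "ay": -5, "az": 0, "claw": 2.5}, {"tx": 2.5, "ty": 0, "tz": -17.5, "ax": 0, "ay": -6.5, "az": 0, "claw": 2.5}, {"tx": 3, "ty": 0, "tz": -21.5, "ax": 0, "ay": -8, "az": 0, "claw": 2.5}, {"tx": 3.6, "ty": 0, "tz": -25.5, "ax": 0, "ay": -9.5, "az": 0, "claw": 2.5}, {"tx": 4.2, "ty": 0, "tz": -29.5, "ax": 0, "ay": -11, "az": 0, "claw": 2.5}, {"tx": 4.8, "ty": 0, "tz": -33.5, "ax": 0, "ay": -12, "az": 0, "claw": 2.5}, {"tx": 5.3, "ty": 0, "tz": -37, "ax": 0, "ay": -13, "az": 0, "claw": 2.5}, {"tx": 5.7, "ty": 0, "tz": -40, "ax": 0, "ay": -13.8, "az": 0, "claw": 2.5}, {"tx": 6, "ty": 0, "tz": -42, "ax": 0, "ay": -14.2, "az": 0, "claw": 2.5}]}}

```text
time: 6.33
eef_pos: [0.4671, -0.1828, 0.1649]
tcp_rot: [-0.705, -0.045, 0.048, 0.706]
contact_force: [0.2, 0.1, -1.0]
opening: 0.364
```

```bash
python3 - <<'E'
from h import *
s=ctrl.get_state();print(s["eef_pos"],s["contact_force"],s["opening"],s["qpos"])
print(to([.469,-.190,.17],np.radians(7.6)))
E
```

```text
[ 0.4670554  -0.18276703  0.16487521] [ 0.19051004  0.06238094 -0.96198445] 0.3641854216683438 [-5.75278853e-01 -3.01918351e-02  2.05367205e+00 -6.17323881e-04
  1.12267127e+00 -2.27667320e+00]
(array([ 0.1 , -0.51, -0.74]), array([-0.15, -0.1 , -0.22]))
```

Call:
{"fn": "play_rows", "kwargs": {"steps": [{"tx": 0, "ty": 1, "tz": -0.7, "ax": 0, "ay": 0, "az": 0, "claw": 2.5}, {"tx": 0, "ty": 3, "tz": -0.7, "ax": 0, "ay": 0, "az": 0, "claw": 2.5}, {"tx": 0, "ty": 5, "tz": -0.7, "ax": 0, "ay": 0, "az": 0, "claw": 2.5}, {"tx": 0, "ty": 5, "tz": -0.7, "ax": 0, "ay": 0, "az": 0, "claw": 2.5}, {"tx": 0, "ty": 5, "tz": -0.7, "ax": 0, "ay": 0, "az": 0, "claw": 2.5}, {"tx": 0, "ty": 5, "tz": -0.7, "ax": 0, "ay": 0, "az": 0, "claw": 2.5}]}}

```text
time: 6.83
eef_pos: [0.4696, -0.1868, 0.1172]
tcp_rot: [-0.705, -0.047, 0.048, 0.706]
contact_force: [0.3, -1.0, -0.8]
opening: 0.367
```

```bash
python3 - <<'E'
from h import *
s=ctrl.get_state();print(s["eef_pos"],s["contact_force"],s["opening"],s["qpos"])
for n in("wrist","side","top"):
    c=cam(n);i,d=cams.read_camera(n);cv2.imwrite(f"pics/{n}7.png",i);np.savez(f"{n}7.npz",i=i,d=d,K=c[0],R=c[1],t=c[2])
z=np.load("side7.npz");cv2.imwrite("pics/side7c.png",cv2.resize(z["i"][80:260,260:460],None,fx=3.3,fy=3.3,interpolation=cv2.INTER_CUBIC))
E
```

```text
[ 0.46955434 -0.18676219  0.11715545] [ 0.31564769 -1.01191277 -0.78779535] 0.3671993640874999 [-5.79666841e-01  4.05647231e-02  2.07956113e+00  1.99526818e-04
  1.02279855e+00 -2.28414225e+00]
```

View pics/wrist7.png

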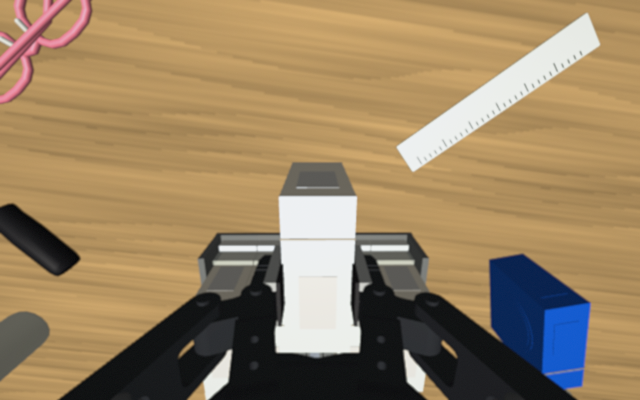

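View pics/side7c.png

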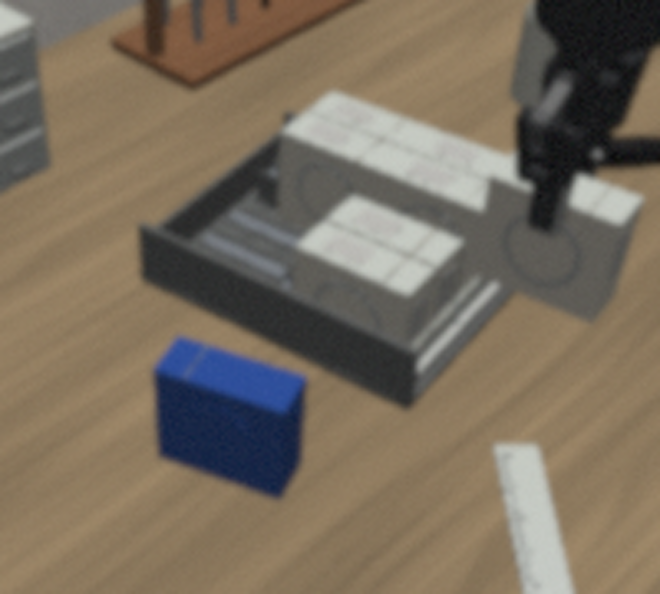

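View pics/top7.png

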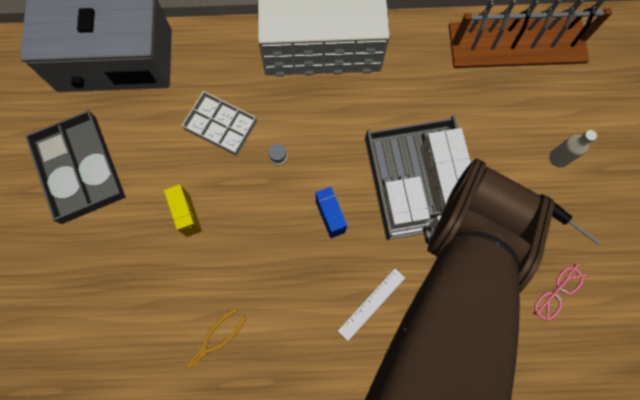

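```bash
python3 - <<'E'
from h import *
print(to([.660,-.164,.24],np.radians(7.6)))
E
```

```text
(array([ 19.12, -12.08,  -0.19]), array([0.08, 0.04, 0.1 ]))
```

Call:
{"fn": "play_rows", "kwargs": {"steps": [{"tx": 0, "ty": -3, "tz": 0, "ax": 0, "ay": 0, "az": 0, "claw": 2.5}, {"tx": 0, "ty": -7, "tz": 0, "ax": 0, "ay": 0, "az": 0, "claw": 2.5}, {"tx": 2, "ty": -10, "tz": 0, "ax": 0, "ay": 0, "az": 0, "claw": 2.5}, {"tx": 5, "ty": -12, "tz": 0, "ax": 0, "ay": 0, "az": 0, "claw": 2.5}, {"tx": 9, "ty": -12, "tz": 0, "ax": 0, "ay": 0, "az": 0, "claw": 2.5}, {"tx": 13, "ty": -12, "tz": 0, "ax": 0, "ay": 0, "az": 0, "claw": 2.5}, {"tx": 17, "ty": -12, "tz": 0, "ax": 0, "ay": 0, "az": 0, "claw": 2.5}, {"tx": 19, "ty": -12, "tz": 0, "ax": 0, "ay": 0, "az": 0, "claw": 2.5}, {"tx": 19, "ty": -12, "tz": 0, "ax": 0, "ay": 0, "az": 0, "claw": 2.5}, {"tx": 19, "ty": -12, "tz": 0, "ax": 0, "ay": 0, "az": 0, "claw": 2.5}, {"tx": 19, "ty": -12, "tz": 0, "ax": 0, "ay": 0, "az": 0, "claw": 2.5}, {"tx": 19, "ty": -12, "tz": 0, "ax": 0, "ay": 0, "az": 0, "claw": 2.5}]}}

```text
time: 7.98
eef_pos: [0.6571, -0.1626, 0.2381]
tcp_rot: [0.706, 0.047, -0.047, -0.705]
contact_force: [-0.9, 0.6, -1.2]
opening: 0.366
```

```bash
python3 - <<'E'
from h import *
for k in range(2):
    s=ctrl.get_state();print(s["eef_pos"],s["dq"].round(4),s["opening"])
    n="wrist";c=cam(n);i,d=cams.read_camera(n);cv2.imwrite(f"pics/{n}8{k}.png",i);np.savez(f"{n}8{k}.npz",i=i,d=d,K=c[0],R=c[1],t=c[2])
E
```

```text
[ 0.65714738 -0.16261502  0.2381172 ] [-0.0053 -0.0069  0.0028  0.0015 -0.0029  0.0015] 0.3664145766022166
[ 0.65712496 -0.16272266  0.23819698] [-0.0027 -0.0002  0.0002  0.0005 -0.0021  0.0009] 0.37173555462766467
```

View pics/wrist81.png

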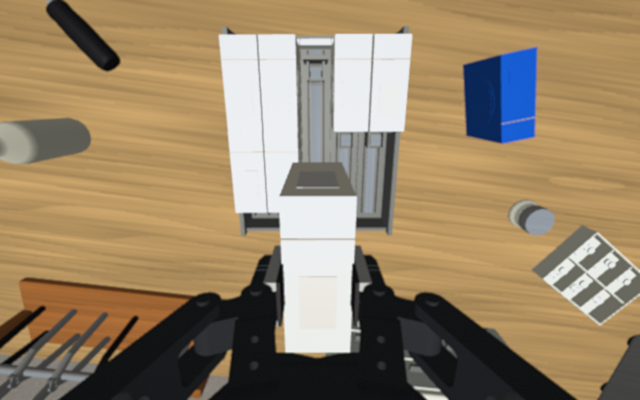

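```bash
python3 - <<'E'
from h import *
a=np.radians(7.5);e=np.array([np.cos(a),np.sin(a)]);nn=np.array([-e[1],e[0]])
z=np.load("wrist81.npz");c=(z["K"],z["R"],z["t"]);i=z["i"];g=cv2.cvtColor(i,cv2.COLOR_BGR2GRAY).astype(float);g=cv2.GaussianBlur(g,(3,3),0)
def cross(line,lo,hi,rising):
    s=line[lo:hi];d=np.diff(s);k=np.argmax(d if rising else -d)
    th=(s[max(0,k-3):k+5].max()+s[max(0,k-3):k+5].min())/2
    for j in range(max(0,k-2),k+3):
        if (s[j]-th)*(s[j+1]-th)<=0 and s[j]!=s[j+1]: return lo+j+(th-s[j])/(s[j+1]-s[j])
    return lo+k+.5
def fit(name,rows,lo,hi,rising,h):
    W=[]
    for r in rows:
        u=cross(g[r],lo,hi,rising);p=ray(c,u,r,h)[:2]*1000;W.append((p@e,p@nn))
    W=np.array(W);q=np.polyfit(W[:,0],W[:,1],1);res=W[:,1]-np.polyval(q,W[:,0])
    k=abs(res)<1.0;q=np.polyfit(W[k,0],W[k,1],1)
    print(name,"Xrange",W[:,0].min().round(1),W[:,0].max().round(1),"Y at 491,533,575:",np.polyval(q,[491,533,575]).round(2),"slope deg",np.degrees(q[0]).round(2),k.sum());return q
fit("gapR",range(45,125,4),288,306,False,.086)
fit("gapL",range(45,122,4),326,342,True,.086)
fit("outR",range(45,180,5),210,245,True,.086)
fit("outL",range(45,125,4),400,418,False,.086)
s=ctrl.get_state();zt=s["eef_pos"][2]+.023
for nm,lo,hi,ri in(("cR",268,292,True),("cL",346,368,False)):
    W=[]
    for r in range(200,246,3):
        u=cross(g[r],lo,hi,ri);p=ray(c,u,r,zt)[:2]*1000;W.append((p@e,p@nn))
    W=np.array(W);q=np.polyfit(W[:,0],W[:,1],1);print(nm,W[[0,-1]].round(1).tolist(),np.degrees(q[0]).round(2))
p=np.array(s["eef_pos"][:2])*1000;print("tcp",p@e,p@nn,"yaw",np.degrees(np.arctan2(*R.from_quat(s["tcp_rot"]).as_matrix()[[1,0],0])))
# column profiles: front edges
for nm,u in(("b",280),("a",350),("r",242),("l",390)):
    col=g[:,u]; v=cross(col,22,48,True); P=ray(c,u,v,.086)[:2]*1000; print(nm,"front",P@e,P@nn)
v=cross(g[:,318],185,203,True);P=ray(c,318,v,zt)[:2]*1000;print("carton front X",v,P@e)
for u in (305,318,330): print(u,g[28:90:2,u].round().astype(int).tolist())
E
```

```text
gapR Xrange 501.7 567.6 Y at 491,533,575: [-266.31 -266.07 -265.83] slope deg 0.33 20
gapL Xrange 501.7 567.5 Y at 491,533,575: [-231.47 -231.3  -231.14] slope deg 0.23 20
outR Xrange 501.8 621.1 Y at 491,533,575: [-334.46 -334.45 -334.44] slope deg 0.02 27
outL Xrange 501.7 567.5 Y at 491,533,575: [-162.61 -162.39 -162.17] slope deg 0.3 20
cR [[590.0, -267.2], [611.3, -263.1]] 11.85
cL [[589.9, -229.6], [611.3, -229.6]] -0.31
tcp 630.3155809903618 -247.1427110349759 yaw 7.563021951745777
b front 492.720918064559 -279.5777288620285
a front 492.49481894649074 -217.58261753987287
r front 493.0093667547979 -313.2657294423152
l front 492.40781693042027 -182.17528269410164
carton front X 195.55569620253164 587.9694315532637
305 [147, 148, 154, 152, 149, 188, 234, 238, 207, 122, 120, 146, 149, 152, 155, 137, 75, 84, 126, 154, 157, 157, 157, 158, 158, 158, 155, 156, 159, 159, 159]
318 [151, 148, 149, 154, 154, 196, 235, 237, 207, 122, 119, 150, 156, 155, 154, 136, 67, 57, 111, 140, 156, 157, 156, 156, 157, 154, 135, 131, 146, 155, 159]
330 [153, 151, 149, 150, 151, 185, 226, 231, 197, 120, 115, 133, 136, 134, 134, 134, 133, 135, 140, 141, 141, 142, 142, 141, 137, 135, 134, 135, 136, 136, 137]
```

```bash
python3 - <<'E'
from h import *
z=np.load("side7.npz");cv2.imwrite("pics/side7d.png",cv2.resize(z["i"][120:185,395:465],None,fx=9,fy=9,interpolation=cv2.INTER_CUBIC))
c=(z["K"],z["R"],z["t"])
# project predicted points of carton left face under nominal pose at that time
p=np.array([.46955,-.18676,.11716]);a=np.radians(7.6);e=np.array([np.cos(a),np.sin(a),0]);n=np.array([-e[1],e[0],0])
for nm,x,y,h in(("topF",-42,16.5,76),("topB",42,16.5,76),("botF",-42,16.5,0),("mid-top",0,16.5,76),("mid53",0,16.5,53),("mid60",0,16.5,60),("mid50",0,16.5,50)):
    P=p+np.array([0,0,-.0531+h/1000])+e*x/1000+n*y/1000
    q=proj(c,P)[0];print(nm,q.round(1),((q-[395,120])*9).round())
E
```

```text
topF [445.3 148.3] [453. 255.]
topB [405.8 133.1] [ 97. 118.]
botF [436.7 178.4] [376. 526.]
mid-top [425.1 140.5] [271. 184.]
mid53 [422.8 150. ] [251. 270.]
mid60 [423.5 147.2] [257. 245.]
mid50 [422.6 151.2] [248. 281.]
```

View pics/side7d.png

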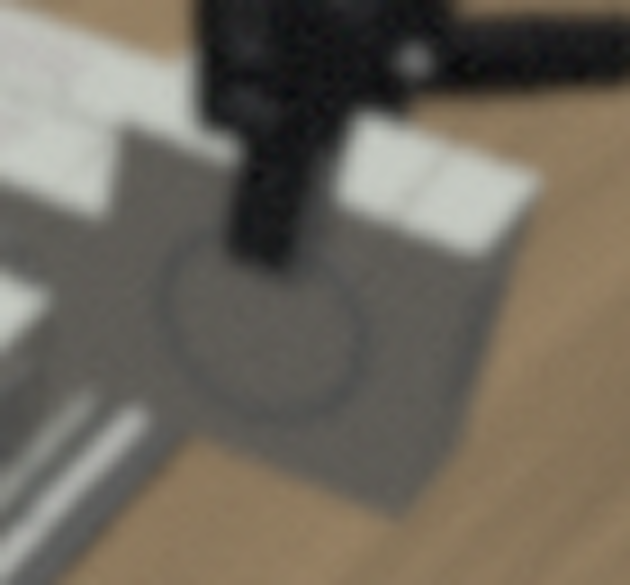

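```bash
python3 - <<'E'
from h import *
z=np.load("side7.npz");c=(z["K"],z["R"],z["t"])
p=np.array([.46955,-.18676,.11716]);a=np.radians(7.6);e=np.array([np.cos(a),np.sin(a),0]);n=np.array([-e[1],e[0],0])
for y in(16.5,22,28):
  for h in(53,58,63):
    for x in (-11,11):
        P=p+np.array([0,0,-.0531+h/1000])+e*x/1000+n*y/1000
        q=proj(c,P)[0];print(y,h,x,((q-[395,120])*9+[24,-5]).round())
print(to([.4688,-.19,.17],np.radians(7.7)))
E
```

```text
16.5 53 -11 [320. 283.]
16.5 53 11 [230. 247.]
16.5 58 -11 [325. 265.]
16.5 58 11 [234. 229.]
16.5 63 -11 [329. 247.]
16.5 63 11 [238. 211.]
22 53 -11 [309. 296.]
22 53 11 [218. 259.]
22 58 -11 [314. 277.]
22 58 11 [222. 241.]
22 63 -11 [318. 259.]
22 63 11 [226. 223.]
28 53 -11 [297. 309.]
28 53 11 [205. 273.]
28 58 -11 [301. 291.]
28 58 11 [209. 254.]
28 63 -11 [306. 272.]
28 63 11 [213. 236.]
(array([-19.03,   6.82,  -0.22]), array([ 0.02, -0.14,  0.02]))
```

Call:
{"fn": "play_rows", "kwargs": {"steps": [{"tx": -3, "ty": 0, "tz": -0.2, "ax": 0, "ay": -0.14, "az": 0, "claw": 2.5}, {"tx": -7, "ty": 0, "tz": -0.2, "ax": 0, "ay": -0.14, "az": 0, "claw": 2.5}, {"tx": -11, "ty": 0, "tz": -0.2, "ax": 0, "ay": -0.14, "az": 0, "claw": 2.5}, {"tx": -15, "ty": 1, "tz": -0.2, "ax": 0, "ay": -0.14, "az": 0, "claw": 2.5}, {"tx": -18, "ty": 2, "tz": -0.2, "ax": 0, "ay": -0.14, "az": 0, "claw": 2.5}, {"tx": -19, "ty": 4, "tz": -0.2, "ax": 0, "ay": -0.14, "az": 0, "claw": 2.5}, {"tx": -19, "ty": 7, "tz": -0.2, "ax": 0, "ay": -0.14, "az": 0, "claw": 2.5}, {"tx": -19, "ty": 10, "tz": -0.2, "ax": 0, "ay": -0.14, "az": 0, "claw": 2.5}, {"tx": -19, "ty": 12, "tz": -0.2, "ax": 0, "ay": -0.14, "az": 0, "claw": 2.5}, {"tx": -19, "ty": 13.5, "tz": -0.2, "ax": 0, "ay": -0.14, "az": 0, "claw": 2.5}, {"tx": -19, "ty": 13.5, "tz": -0.2, "ax": 0, "ay": -0.14, "az": 0, "claw": 2.5}, {"tx": -19, "ty": 13.5, "tz": -0.2, "ax": 0, "ay": -0.14, "az": 0, "claw": 2.5}]}}

```text
time: 9.08
eef_pos: [0.4691, -0.1894, 0.1024]
tcp_rot: [-0.705, -0.047, 0.048, 0.706]
contact_force: [-0.4, -1.1, -0.6]
opening: 0.363
```

```bash
python3 - <<'E'
from h import *
print(ctrl.get_state()["eef_pos"],to([.4688,-.19,.093],np.radians(7.7)))
E
```

```text
[ 0.46914411 -0.18944311  0.10244037] (array([-0.04,  0.94, -0.05]), array([-0.05,  0.01, -0.06]))
```

Call:
{"fn": "play_rows", "kwargs": {"steps": [{"tx": 0, "ty": 0.5, "tz": -0.05, "ax": 0, "ay": 0, "az": 0, "claw": 2.5}, {"tx": 0, "ty": 0.95, "tz": -0.05, "ax": 0, "ay": 0, "az": 0, "claw": 2.5}, {"tx": 0, "ty": 0.95, "tz": -0.05, "ax": 0, "ay": 0, "az": 0, "claw": 2.5}, {"tx": 0, "ty": 0.95, "tz": -0.05, "ax": 0, "ay": 0, "az": 0, "claw": 2.5}, {"tx": 0.5, "ty": 0.95, "tz": -0.05, "ax": 0, "ay": 0, "az": 0, "claw": 2.5}, {"tx": 1.0, "ty": 0.95, "tz": -0.05, "ax": 0, "ay": 0, "az": 0, "claw": 2.5}, {"tx": 1.5, "ty": 0.95, "tz": -0.05, "ax": 0, "ay": 0, "az": 0, "claw": 2.5}, {"tx": 1.7, "ty": 0.95, "tz": -0.05, "ax": 0, "ay": 0, "az": 0, "claw": 2.5}, {"tx": 1.7, "ty": 0.95, "tz": -0.05, "ax": 0, "ay": 0, "az": 0, "claw": 2.5}]}}

```text
time: 9.83
eef_pos: [0.4877, -0.1878, 0.0933]
tcp_rot: [0.706, 0.048, -0.048, -0.705]
contact_force: [0.1, 0.3, -0.2]
opening: 0.362
```

```bash
python3 - <<'E'
from h import *
a=np.radians(7.5);e=np.array([np.cos(a),np.sin(a)]);nn=np.array([-e[1],e[0]])
s=ctrl.get_state();p=s["eef_pos"][:2]*1000;print(s["eef_pos"],p@e,p@nn,s["contact_force"])
for n in("wrist","side"):
    c=cam(n);i,d=cams.read_camera(n);np.savez(f"{n}9.npz",i=i,d=d,K=c[0],R=c[1],t=c[2])
    cr=i if n=="wrist" else cv2.resize(i[95:205,310:460],None,fx=5,fy=5,interpolation=cv2.INTER_CUBIC)
    cv2.imwrite(f"pics/{n}9.png",cr)
E
```

```text
[ 0.48767759 -0.18778508  0.09333144] 458.99456459778696 -249.83325153855375 [ 0.08205798  0.31056297 -0.18187737]
```

View pics/wrist9.png

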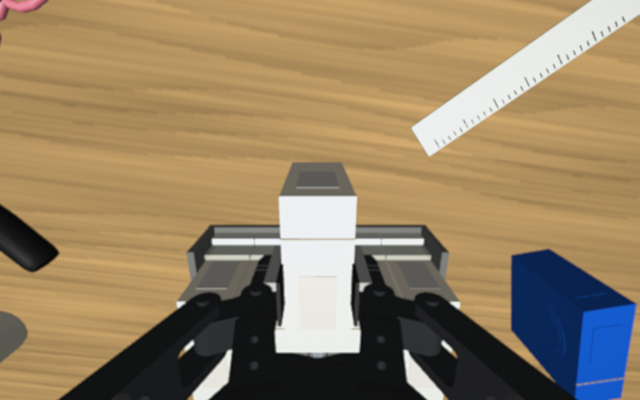

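View pics/side9.png

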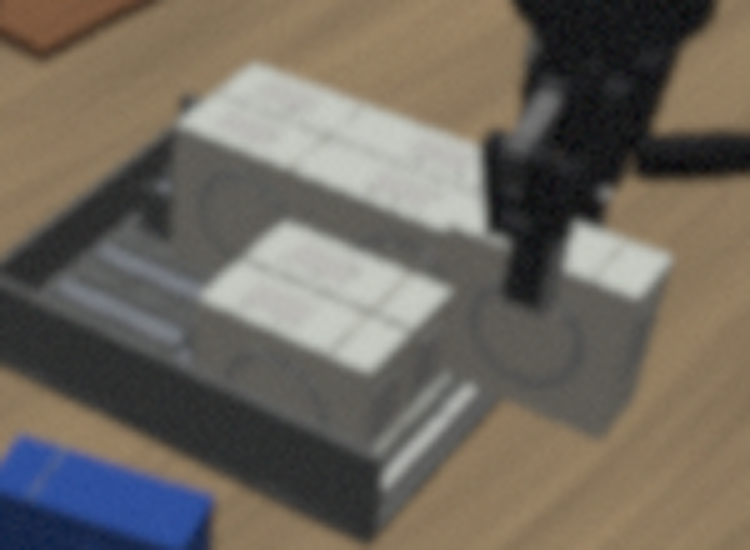

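Call:
{"fn": "play_rows", "kwargs": {"steps": [{"tx": 0.7, "ty": 0, "tz": 0.03, "ax": 0, "ay": 0, "az": 0, "claw": 2.5}, {"tx": 1.4, "ty": 0, "tz": 0.03, "ax": 0, "ay": 0, "az": 0, "claw": 2.5}, {"tx": 2.1, "ty": 0, "tz": 0.03, "ax": 0, "ay": 0, "az": 0, "claw": 2.5}, {"tx": 2.8, "ty": 0, "tz": 0.03, "ax": 0, "ay": 0, "az": 0, "claw": 2.5}, {"tx": 3.5, "ty": 0, "tz": 0.03, "ax": 0, "ay": 0, "az": 0, "claw": 2.5}, {"tx": 4, "ty": 0, "tz": 0.03, "ax": 0, "ay": 0, "az": 0, "claw": 2.5}, {"tx": 4, "ty": 0, "tz": 0.03, "ax": 0, "ay": 0, "az": 0, "claw": 2.5}]}}

```text
time: 10.52
eef_pos: [0.527, -0.1818, 0.0927]
tcp_rot: [-0.705, -0.048, 0.048, 0.706]
contact_force: [-3.9, -0.5, 0.8]
opening: 0.366
```

```bash
python3 - <<'E'
from h import *
a=np.radians(7.5);e=np.array([np.cos(a),np.sin(a)]);nn=np.array([-e[1],e[0]])
s=ctrl.get_state();p=s["eef_pos"][:2]*1000;print(s["eef_pos"],p@e,p@nn,s["contact_force"],s["wrist_torque"],to([.5,-.2,.1],np.radians(7.7))[1])
for n in("wrist","side"):
    c=cam(n);i,d=cams.read_camera(n);np.savez(f"{n}10.npz",i=i,d=d,K=c[0],R=c[1],t=c[2])
    cr=i if n=="wrist" else cv2.resize(i[95:205,310:460],None,fx=5,fy=5,interpolation=cv2.INTER_CUBIC)
    cv2.imwrite(f"pics/{n}10.png",cr)
E
```

```text
[ 0.52701013 -0.18178323  0.09271946] 498.77400906623586 -249.01667936825424 [-3.9116836  -0.48718978  0.78573588] [-0.0337657   0.82806498  0.05393765] [-0.04  0.08 -0.04]
```

View pics/wrist10.png

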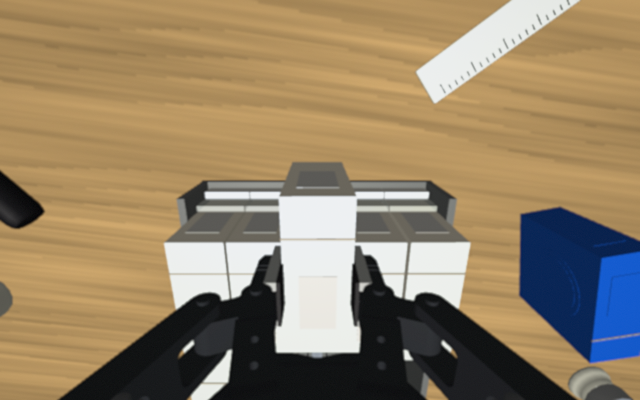

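View pics/side10.png

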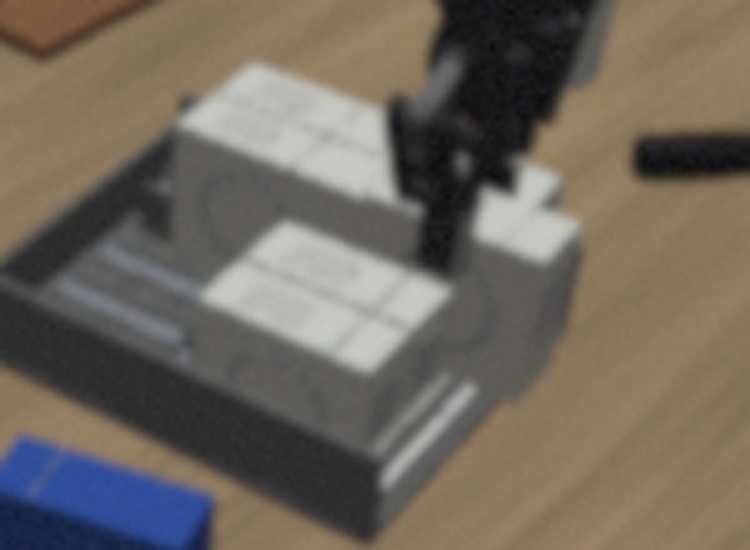

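Call:
{"fn": "play_rows", "kwargs": {"steps": [{"tx": 0.6, "ty": 0, "tz": -0.02, "ax": 0, "ay": 0, "az": 0, "claw": 2.5}, {"tx": 1.3, "ty": 0, "tz": -0.02, "ax": 0, "ay": 0, "az": 0, "claw": 2.5}, {"tx": 2.0, "ty": 0, "tz": -0.02, "ax": 0, "ay": 0, "az": 0, "claw": 2.5}, {"tx": 2.7, "ty": 0, "tz": -0.02, "ax": 0, "ay": 0, "az": 0, "claw": 2.5}, {"tx": 3.4, "ty": 0, "tz": -0.02, "ax": 0, "ay": 0, "az": 0, "claw": 2.5}, {"tx": 3.9, "ty": 0, "tz": -0.02, "ax": 0, "ay": 0, "az": 0, "claw": 2.5}, {"tx": 3.9, "ty": 0, "tz": -0.02, "ax": 0, "ay": 0, "az": 0, "claw": 2.5}, {"tx": 3.9, "ty": 0, "tz": -0.02, "ax": 0, "ay": 0, "az": 0, "claw": 2.5}]}}

```text
time: 11.28
eef_pos: [0.5643, -0.1767, 0.0927]
tcp_rot: [-0.705, -0.047, 0.049, 0.706]
contact_force: [-5.2, -0.1, 1.3]
opening: 0.372
```

```bash
python3 - <<'E'
from h import *
a=np.radians(7.5);e=np.array([np.cos(a),np.sin(a)]);nn=np.array([-e[1],e[0]])
s=ctrl.get_state();p=s["eef_pos"][:2]*1000;print(s["eef_pos"],p@e,p@nn,s["contact_force"],s["wrist_torque"],to([.5,-.2,.1],np.radians(7.7))[1])
for n in("wrist","side"):
    c=cam(n);i,d=cams.read_camera(n);np.savez(f"{n}11.npz",i=i,d=d,K=c[0],R=c[1],t=c[2])
    cr=cv2.resize(i[100:300,160:480],None,fx=2.4,fy=2.4,interpolation=cv2.INTER_CUBIC) if n=="wrist" else cv2.resize(i[95:205,310:460],None,fx=5,fy=5,interpolation=cv2.INTER_CUBIC)
    cv2.imwrite(f"pics/{n}11.png",cr)
E
```

```text
[ 0.56430527 -0.17673758  0.09272427] 536.4086764254251 -248.8821870812172 [-5.18925246 -0.07729759  1.27373223] [0.05495406 1.13657301 0.03644945] [-0.07  0.06 -0.13]
```

View pics/wrist11.png

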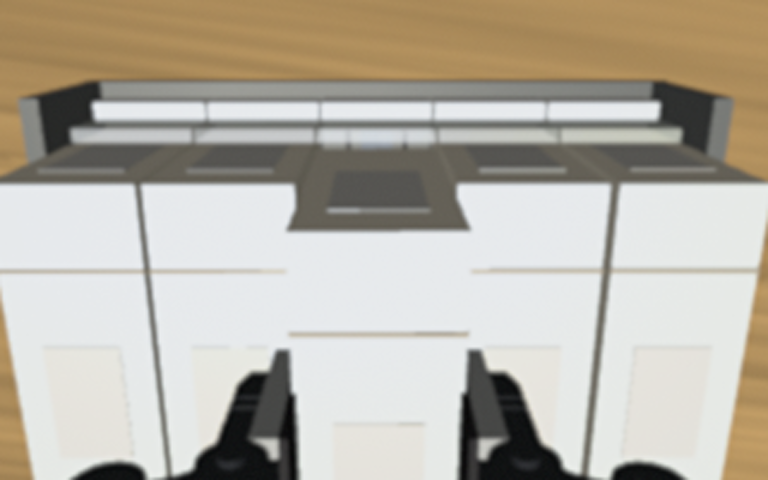

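View pics/side11.png

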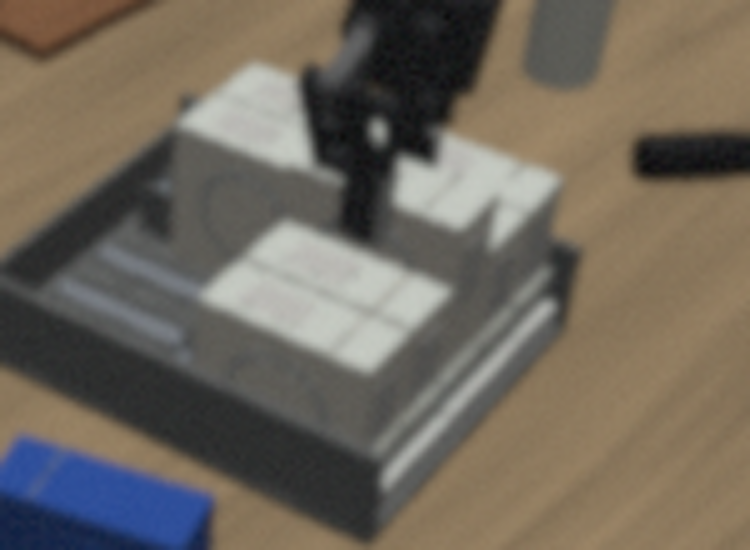

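```bash
python3 - <<'E'
from h import *
a=np.radians(7.5);e=np.array([np.cos(a),np.sin(a)]);nn=np.array([-e[1],e[0]])
z=np.load("wrist11.npz");c=(z["K"],z["R"],z["t"]);g=cv2.cvtColor(z["i"],cv2.COLOR_BGR2GRAY)
for u in(300,340,250,390):print(u,list(zip(range(148,200,1),g[148:200,u])) if u==300 else g[148:200,u].tolist())
for nm,u,v,h in(("top front",318,195.8,.1158),("bot front",318,162.5,.0396),("nb b front top",250,176,.086),("nb a front top",390,176,.086)):
    p=ray(c,u,v,h)[:2]*1000;print(nm,p@e,p@nn)
for h,X in((.036,492.6),(.036,488.6),(.0396,493.5)):
    P=X/1000*e+(-.2489)*nn;print(X,h,proj(c,[P[0],P[1],h]))
cv2.imwrite("pics/w11z.png",cv2.resize(z["i"][140:200,270:370],None,fx=7,fy=7,interpolation=cv2.INTER_CUBIC))
E
```

```text
300 [(148, np.uint8(231)), (149, np.uint8(205)), (150, np.uint8(156)), (151, np.uint8(118)), (152, np.uint8(118)), (153, np.uint8(158)), (154, np.uint8(198)), (155, np.uint8(213)), (156, np.uint8(217)), (157, np.uint8(216)), (158, np.uint8(208)), (159, np.uint8(184)), (160, np.uint8(157)), (161, np.uint8(135)), (162, np.uint8(113)), (163, np.uint8(98)), (164, np.uint8(95)), (165, np.uint8(96)), (166, np.uint8(95)), (167, np.uint8(97)), (168, np.uint8(97)), (169, np.uint8(96)), (170, np.uint8(95)), (171, np.uint8(90)), (172, np.uint8(87)), (173, np.uint8(86)), (174, np.uint8(85)), (175, np.uint8(86)), (176, np.uint8(84)), (177, np.uint8(85)), (178, np.uint8(85)), (179, np.uint8(84)), (180, np.uint8(84)), (181, np.uint8(84)), (182, np.uint8(84)), (183, np.uint8(84)), (184, np.uint8(82)), (185, np.uint8(86)), (186, np.uint8(121)), (187, np.uint8(158)), (188, np.uint8(143)), (189, np.uint8(108)), (190, np.uint8(95)), (191, np.uint8(94)), (192, np.uint8(96)), (193, np.uint8(95)), (194, np.uint8(95)), (195, np.uint8(116)), (196, np.uint8(171)), (197, np.uint8(222)), (198, np.uint8(233)), (
[... 393 characters left out ...]
215, 233, 234, 233, 233, 233, 232, 233, 233, 233, 233, 233, 233, 232, 233, 233, 233, 233, 233, 232, 233, 233, 233]
390 [231, 205, 156, 114, 106, 130, 159, 173, 182, 191, 186, 154, 116, 97, 95, 96, 96, 94, 89, 85, 85, 106, 136, 137, 114, 97, 94, 116, 171, 221, 233, 233, 233, 233, 233, 233, 232, 233, 232, 232, 233, 233, 233, 233, 232, 233, 233, 232, 233, 233, 233, 233]
top front 494.2997910798248 -248.01204465051853
bot front 494.69687284216985 -247.76953781004548
nb b front top 492.96611560170766 -283.2703909543386
nb a front top 492.67396891094074 -210.48803938934176
492.6 0.036 [[316.33672636 158.42923669]]
488.6 0.036 [[316.35581696 152.54502661]]
493.5 0.0396 [[316.32064406 160.72358482]]
```

View pics/w11z.png

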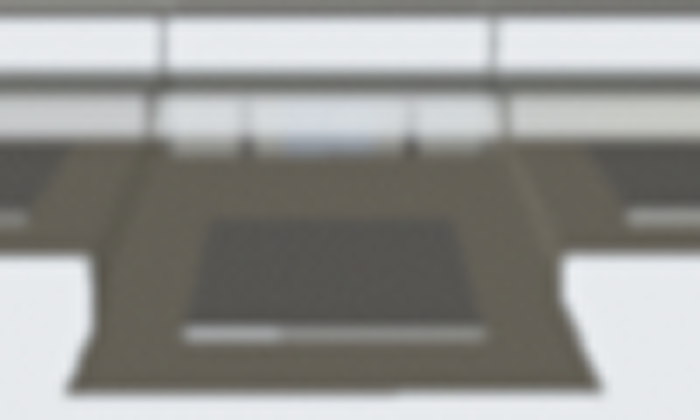

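Call:
{"fn": "play_rows", "kwargs": {"steps": [{"tx": 0.07, "ty": 0, "tz": -0.05, "ax": 0, "ay": 0, "az": 0, "claw": 2.5}, {"tx": 0.07, "ty": 0.15, "tz": -0.05, "ax": 0, "ay": 0, "az": 0, "claw": 2.5}, {"tx": 0.07, "ty": 0.3, "tz": -0.05, "ax": 0, "ay": 0, "az": 0, "claw": 2.5}, {"tx": 0.07, "ty": 0.45, "tz": -0.05, "ax": 0, "ay": 0, "az": 0, "claw": 2.5}, {"tx": 0.07, "ty": 0.6, "tz": -0.05, "ax": 0, "ay": 0, "az": 0, "claw": 2.5}, {"tx": 0.07, "ty": 0.7, "tz": -0.05, "ax": 0, "ay": 0, "az": 0, "claw": 2.5}, {"tx": 0.07, "ty": 0.7, "tz": -0.05, "ax": 0, "ay": 0, "az": 0, "claw": 2.5}]}}

```text
time: 11.97
eef_pos: [0.5653, -0.1778, 0.0863]
tcp_rot: [0.706, 0.047, -0.048, -0.705]
contact_force: [-6.0, -1.0, 2.0]
opening: 0.366
```

```bash
python3 - <<'E'
from h import *
a=np.radians(7.5);e=np.array([np.cos(a),np.sin(a)]);nn=np.array([-e[1],e[0]])
s=ctrl.get_state();p=s["eef_pos"][:2]*1000;print(s["eef_pos"],p@e,p@nn,s["contact_force"],s["wrist_torque"],to([.5,-.2,.1],np.radians(7.7))[1])
for n in("wrist","side"):
    c=cam(n);i,d=cams.read_camera(n);np.savez(f"{n}12.npz",i=i,d=d,K=c[0],R=c[1],t=c[2])
    cr=cv2.resize(i[100:300,160:480],None,fx=2.4,fy=2.4,interpolation=cv2.INTER_CUBIC) if n=="wrist" else cv2.resize(i[95:185,330:440],None,fx=6.5,fy=6.5,interpolation=cv2.INTER_CUBIC)
    cv2.imwrite(f"pics/{n}12.png",cr)
E
```

```text
[ 0.56525635 -0.17776202  0.08629654] 537.2179083184437 -250.0220044415733 [-6.00567018 -1.0118448   2.04470441] [-0.22301487  1.13229512  0.05005531] [ 0.01  0.05 -0.07]
```

View pics/wrist12.png

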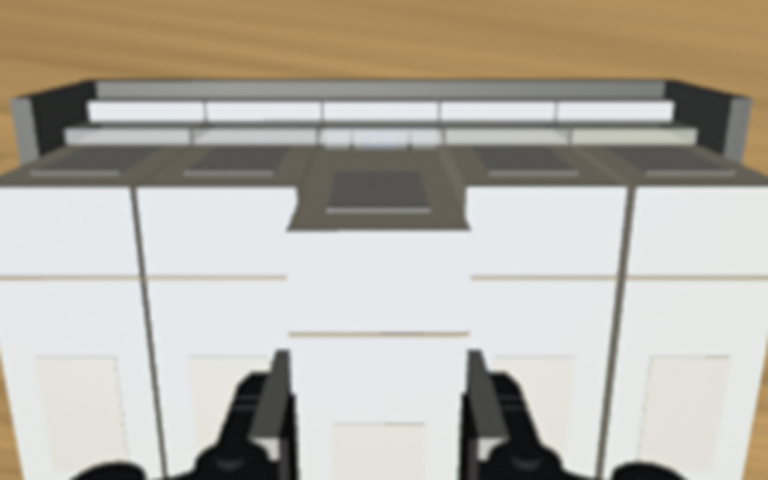

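View pics/side12.png

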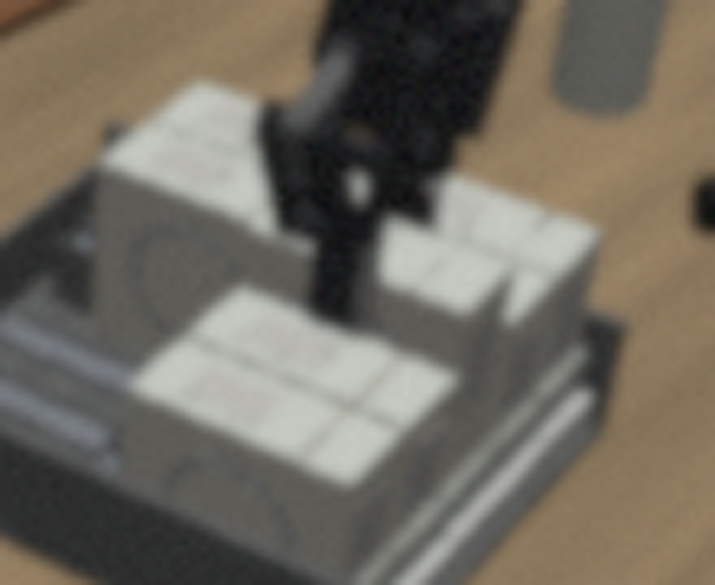

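Call:
{"fn": "play_rows", "kwargs": {"steps": [{"tx": 0, "ty": 0.1, "tz": 0.04, "ax": 0, "ay": 0, "az": 0, "claw": 2.5}, {"tx": 0, "ty": 0.2, "tz": 0.04, "ax": 0, "ay": 0, "az": 0, "claw": 2.5}, {"tx": 0, "ty": 0.25, "tz": 0.04, "ax": 0, "ay": 0, "az": 0, "claw": 2.5}, {"tx": 0, "ty": 0.25, "tz": 0.04, "ax": 0, "ay": 0, "az": 0, "claw": 2.5}]}}

```text
time: 12.4
eef_pos: [0.5654, -0.1777, 0.0857]
tcp_rot: [0.706, 0.047, -0.048, -0.705]
contact_force: [-9.1, 0.1, 9.4]
opening: 0.362
```

```bash
python3 - <<'E'
from h import *
a=np.radians(7.5);e=np.array([np.cos(a),np.sin(a)]);nn=np.array([-e[1],e[0]])
s=ctrl.get_state();p=s["eef_pos"][:2]*1000;print(s["eef_pos"],p@e,p@nn,s["contact_force"],s["wrist_torque"])
for n in("wrist","side"):
    c=cam(n);i,d=cams.read_camera(n);np.savez(f"{n}13.npz",i=i,d=d,K=c[0],R=c[1],t=c[2])
    cr=cv2.resize(i[100:300,160:480],None,fx=2.4,fy=2.4,interpolation=cv2.INTER_CUBIC) if n=="wrist" else cv2.resize(i[120:160,360:410],None,fx=14,fy=14,interpolation=cv2.INTER_CUBIC)
    cv2.imwrite(f"pics/{n}13.png",cr)
E
```

```text
[ 0.56540754 -0.17766794  0.08566248] 537.3800806274734 -249.94845812371784 [-9.055375    0.11761176  9.38888485] [ 0.0056593   1.64671659 -0.01198459]
```

View pics/side13.png

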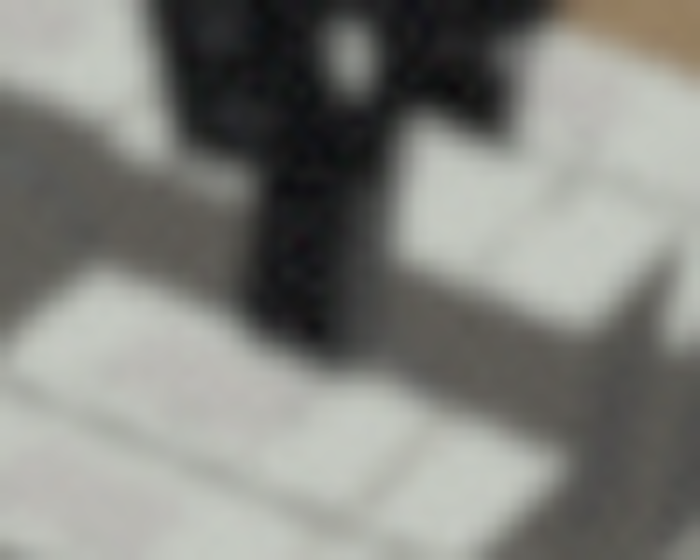

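Call:
{"fn": "play_rows", "kwargs": {"steps": [{"tx": 0, "ty": -0.2, "tz": 0.05, "ax": 0, "ay": 0, "az": 0, "claw": 2.5}, {"tx": -0.1, "ty": -0.2, "tz": 0.05, "ax": 0, "ay": 0, "az": 0, "claw": 2.5}, {"tx": -0.2, "ty": -0.2, "tz": 0.05, "ax": 0, "ay": 0, "az": 0, "claw": 2.5}, {"tx": -0.2, "ty": -0.2, "tz": 0.05, "ax": 0, "ay": 0, "az": 0, "claw": 2.5}]}}

```text
time: 12.83
eef_pos: [0.5634, -0.1775, 0.0859]
tcp_rot: [0.706, 0.048, -0.048, -0.705]
contact_force: [-4.9, -1.7, 0.9]
opening: 0.369
```

```bash
python3 - <<'E'
from h import *
a=np.radians(7.5);e=np.array([np.cos(a),np.sin(a)]);nn=np.array([-e[1],e[0]])
s=ctrl.get_state();p=s["eef_pos"][:2]*1000;print(s["eef_pos"],p@e,p@nn,s["contact_force"],s["wrist_torque"])
for n in("wrist",):
    c=cam(n);i,d=cams.read_camera(n);np.savez(f"{n}14.npz",i=i,d=d,K=c[0],R=c[1],t=c[2])
    cr=cv2.resize(i[100:300,160:480],None,fx=2.4,fy=2.4,interpolation=cv2.INTER_CUBIC)
    cv2.imwrite(f"pics/{n}14.png",cr)
g=cv2.cvtColor(i,cv2.COLOR_BGR2GRAY)
for nm,u in(("c",310),("c",330),("b",250),("a",390)):
    print(nm,u,[(r,int(g[r,u])) for r in range(165,205) if abs(int(g[r+1,u])-int(g[r-1,u]))>60])
E
```

```text
[ 0.56344382 -0.17746335  0.08590647] 535.4598635403771 -249.48930133967966 [-4.92317917 -1.73078537  0.87081494] [-0.38322665  1.04254886 -0.01075616]
c 310 [(195, 129), (196, 189)]
c 330 [(195, 130), (196, 189)]
b 250 [(180, 105), (181, 155), (182, 214)]
a 390 [(180, 105), (181, 155), (182, 215)]
```

View pics/wrist14.png

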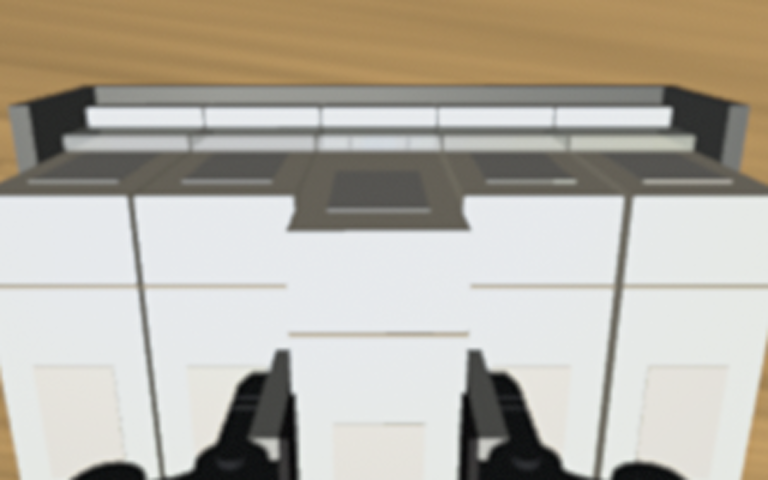

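Call:
{"fn": "play_rows", "kwargs": {"steps": [{"tx": 0, "ty": 0, "tz": 0, "ax": 0, "ay": 0, "az": 0, "claw": 4.5}, {"tx": 0, "ty": 0, "tz": 0, "ax": 0, "ay": 0, "az": 0, "claw": 4.5}, {"tx": 0, "ty": 0, "tz": 0, "ax": 0, "ay": 0, "az": 0, "claw": 4.5}, {"tx": 0, "ty": -2, "tz": 0, "ax": 0, "ay": 0, "az": 0, "claw": 4.5}, {"tx": 0, "ty": -5, "tz": 0, "ax": 0, "ay": 0, "az": 0, "claw": 4.5}, {"tx": 0, "ty": -5, "tz": 0, "ax": 0, "ay": 0, "az": 0, "claw": 4.5}, {"tx": 0, "ty": -5, "tz": 0, "ax": 0, "ay": 0, "az": 0, "claw": 0}, {"tx": 0, "ty": -5, "tz": 0, "ax": 0, "ay": 0, "az": 0, "claw": 0}]}}

```text
time: 13.55
eef_pos: [0.5643, -0.1767, 0.1359]
tcp_rot: [0.706, 0.048, -0.047, -0.705]
contact_force: [-0.5, -0.3, -0.1]
opening: 0.252
```

```bash
python3 - <<'E'
from h import *
a=np.radians(7.5);e=np.array([np.cos(a),np.sin(a)]);nn=np.array([-e[1],e[0]])
s=ctrl.get_state();p=s["eef_pos"][:2]*1000;print(s["eef_pos"],p@e,p@nn,s["contact_force"],s["opening"])
for n in("wrist","side"):
    c=cam(n);i,d=cams.read_camera(n);np.savez(f"{n}15.npz",i=i,d=d,K=c[0],R=c[1],t=c[2])
    cr=i if n=="wrist" else cv2.resize(i[95:185,330:440],None,fx=6.5,fy=6.5,interpolation=cv2.INTER_CUBIC)
    cv2.imwrite(f"pics/{n}15.png",cr)
E
```

```text
[ 0.56428759 -0.17671976  0.13591434] 536.3934787886699 -248.86220610860622 [-0.46802569 -0.32915691 -0.14370779] 0.2519740640157735
```

View pics/wrist15.png

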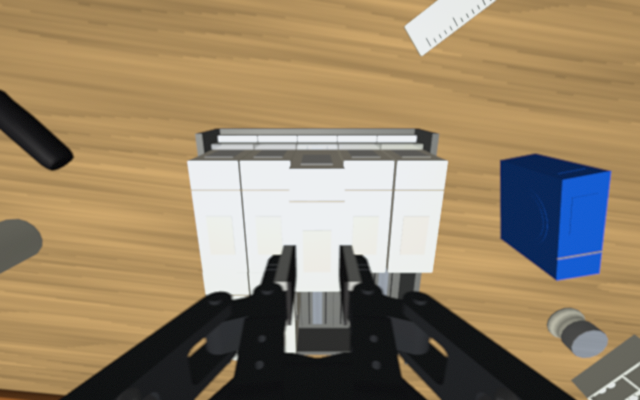

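View pics/side15.png

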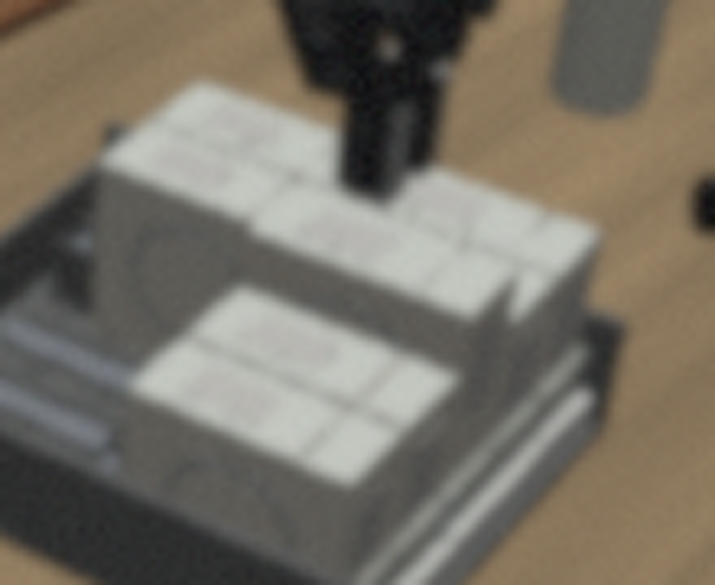

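Call:
{"fn": "play_rows", "kwargs": {"steps": [{"tx": -0.15, "ty": 0, "tz": -0.04, "ax": 0, "ay": 0, "az": 0, "claw": 0}, {"tx": -0.15, "ty": 0, "tz": -0.04, "ax": 0, "ay": 0, "az": 0, "claw": 0}, {"tx": -0.15, "ty": 0.5, "tz": -0.04, "ax": 0, "ay": 0, "az": 0, "claw": 0}, {"tx": -0.15, "ty": 1.2, "tz": -0.04, "ax": 0, "ay": 0, "az": 0, "claw": 0}, {"tx": -0.15, "ty": 1.8, "tz": -0.04, "ax": 0, "ay": 0, "az": 0, "claw": 0}, {"tx": -0.15, "ty": 2.3, "tz": -0.04, "ax": 0, "ay": 0, "az": 0, "claw": 0}, {"tx": -0.15, "ty": 2.6, "tz": -0.04, "ax": 0, "ay": 0, "az": 0, "claw": 0}, {"tx": -0.15, "ty": 2.8, "tz": -0.04, "ax": 0, "ay": 0, "az": 0, "claw": 0}, {"tx": -0.15, "ty": 3.0, "tz": -0.04, "ax": 0, "ay": 0, "az": 0, "claw": 0}]}}

```text
time: 14.4
eef_pos: [0.5623, -0.1778, 0.1061]
tcp_rot: [0.706, 0.048, -0.048, -0.705]
contact_force: [-2.8, 0.2, 4.9]
opening: 0.002
```

```bash
python3 - <<'E'
from h import *
a=np.radians(7.5);e=np.array([np.cos(a),np.sin(a)]);nn=np.array([-e[1],e[0]])
s=ctrl.get_state();p=s["eef_pos"][:2]*1000;print(s["eef_pos"],p@e,p@nn,s["contact_force"],s["opening"])
for n in("wrist","side"):
    c=cam(n);i,d=cams.read_camera(n);np.savez(f"{n}16.npz",i=i,d=d,K=c[0],R=c[1],t=c[2])
    cr=i if n=="wrist" else cv2.resize(i[95:185,330:440],None,fx=6.5,fy=6.5,interpolation=cv2.INTER_CUBIC)
    cv2.imwrite(f"pics/{n}16.png",cr)
E
```

```text
[ 0.56228626 -0.17777835  0.10613808] 534.2710903268606 -249.65051542613725 [-2.75890231  0.20965332  4.92687397] 0.0019426371230008618
```

View pics/side16.png

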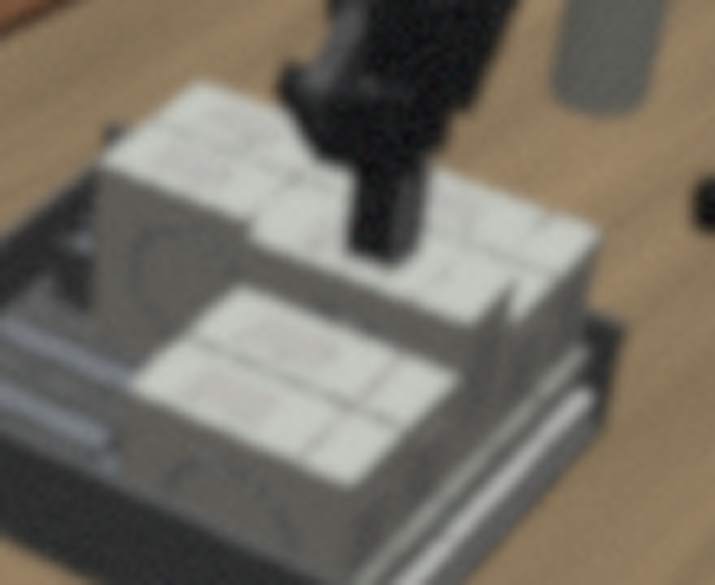

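Call:
{"fn": "play_rows", "kwargs": {"steps": [{"tx": 0, "ty": 0.2, "tz": 0, "ax": 0, "ay": 0, "az": 0, "claw": 0}, {"tx": 0, "ty": 0.4, "tz": 0, "ax": 0, "ay": 0, "az": 0, "claw": 0}, {"tx": 0, "ty": 0.6, "tz": 0, "ax": 0, "ay": 0, "az": 0, "claw": 0}, {"tx": 0, "ty": 0.8, "tz": 0, "ax": 0, "ay": 0, "az": 0, "claw": 0}, {"tx": 0, "ty": 1.0, "tz": 0, "ax": 0, "ay": 0, "az": 0, "claw": 0}]}}

```text
time: 14.92
eef_pos: [0.5624, -0.1775, 0.0956]
tcp_rot: [0.706, 0.048, -0.048, -0.705]
contact_force: [-4.1, 0.2, 4.4]
opening: -0.002
```

```bash
python3 - <<'E'
from h import *
s=ctrl.get_state();print(s["eef_pos"],s["contact_force"],s["wrist_torque"])
for n in("wrist","side"):
    c=cam(n);i,d=cams.read_camera(n);np.savez(f"{n}17.npz",i=i,d=d,K=c[0],R=c[1],t=c[2])
    cr=cv2.resize(i[120:320,160:480],None,fx=2.4,fy=2.4) if n=="wrist" else cv2.resize(i[95:185,330:440],None,fx=6.5,fy=6.5,interpolation=cv2.INTER_CUBIC)
    cv2.imwrite(f"pics/{n}17.png",cr)
E
```

```text
[ 0.56235592 -0.17746315  0.09555106] [-4.10642603  0.20633309  4.44994242] [-0.05916306  0.53780434 -0.03988828]
```

View pics/side17.png

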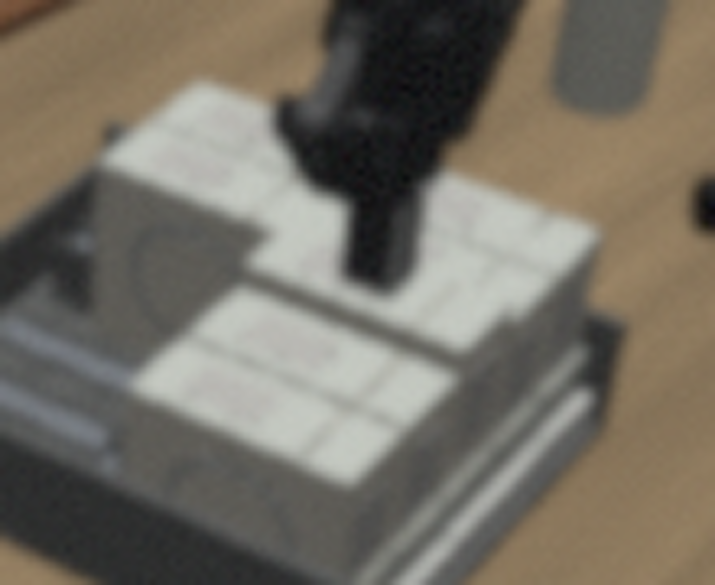

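View pics/wrist17.png

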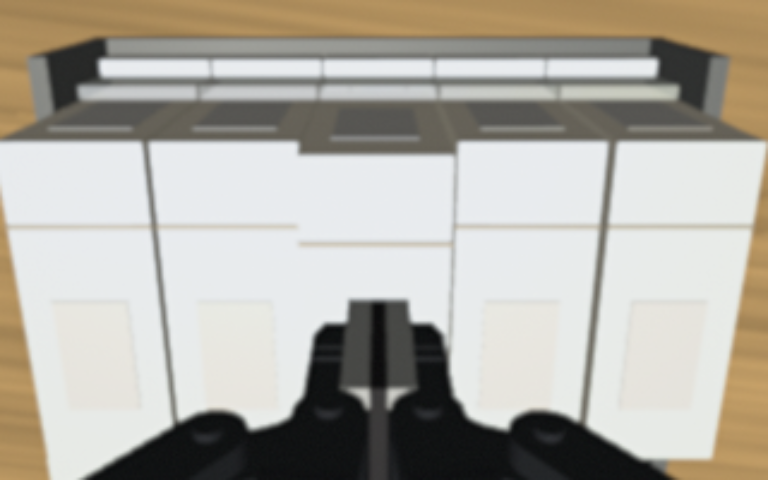

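Call:
{"fn": "play_rows", "kwargs": {"steps": [{"tx": 0, "ty": 0.2, "tz": 0, "ax": 0, "ay": 0, "az": 0, "claw": 0}, {"tx": 0, "ty": 0.4, "tz": 0, "ax": 0, "ay": 0, "az": 0, "claw": 0}, {"tx": 0, "ty": 0.6, "tz": 0, "ax": 0, "ay": 0, "az": 0, "claw": 0}, {"tx": 0, "ty": 0.75, "tz": 0, "ax": 0, "ay": 0, "az": 0, "claw": 0}, {"tx": 0, "ty": 0.9, "tz": 0, "ax": 0, "ay": 0, "az": 0, "claw": 0}, {"tx": 0, "ty": 1.0, "tz": 0, "ax": 0, "ay": 0, "az": 0, "claw": 0}, {"tx": 0, "ty": 1.0, "tz": 0, "ax": 0, "ay": 0, "az": 0, "claw": 0}]}}

```text
time: 15.6
eef_pos: [0.5623, -0.1775, 0.0861]
tcp_rot: [-0.705, -0.048, 0.048, 0.706]
contact_force: [-4.4, -0.2, 6.1]
opening: 0.003
```

```bash
python3 - <<'E'
from h import *
s=ctrl.get_state();print(s["eef_pos"],s["contact_force"],s["wrist_torque"])
E
```

```text
[ 0.56230524 -0.17748677  0.08608524] [-4.44455579 -0.1979766   6.06134489] [-0.03721938  0.72868132 -0.03141262]
```

Call:
{"fn": "play_rows", "kwargs": {"steps": [{"tx": 0, "ty": 0.15, "tz": 0, "ax": 0, "ay": 0, "az": 0, "claw": 0}, {"tx": -0.1, "ty": 0.2, "tz": 0, "ax": 0, "ay": 0, "az": 0, "claw": 0}, {"tx": -0.1, "ty": 0.2, "tz": 0, "ax": 0, "ay": 0, "az": 0, "claw": 0}, {"tx": -0.1, "ty": 0.2, "tz": 0, "ax": 0, "ay": 0, "az": 0, "claw": 0}]}}

```text
time: 15.93
eef_pos: [0.5624, -0.1777, 0.0861]
tcp_rot: [0.706, 0.048, -0.047, -0.705]
contact_force: [-5.9, 0.9, 13.1]
opening: -0.001
```

```bash
python3 - <<'E'
from h import *
s=ctrl.get_state();print(s["eef_pos"],s["contact_force"],s["wrist_torque"])
for n in("wrist","side"):
    c=cam(n);i,d=cams.read_camera(n);np.savez(f"{n}18.npz",i=i,d=d,K=c[0],R=c[1],t=c[2])
    cr=cv2.resize(i[120:320,160:480],None,fx=2.4,fy=2.4) if n=="wrist" else cv2.resize(i[95:185,330:440],None,fx=6.5,fy=6.5,interpolation=cv2.INTER_CUBIC)
    cv2.imwrite(f"pics/{n}18.png",cr)
E
```

```text
[ 0.56235199 -0.17766885  0.08607367] [-5.91075086  0.93077764 13.05093735] [0.31431266 0.86305723 0.0326152 ]
```

View pics/wrist18.png

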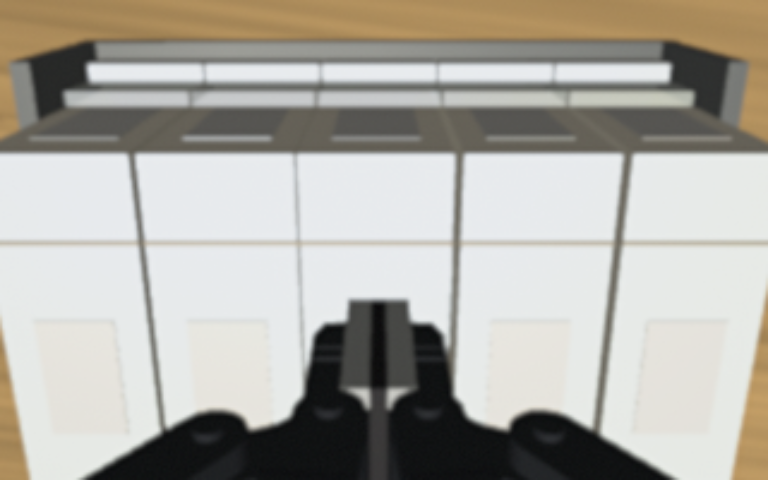

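Call:
{"fn": "play_rows", "kwargs": {"steps": [{"tx": 0, "ty": -0.3, "tz": 0, "ax": 0, "ay": 0, "az": 0, "claw": 0}, {"tx": 0, "ty": -1, "tz": 0, "ax": 0, "ay": 0, "az": 0, "claw": 0}, {"tx": 0, "ty": -4, "tz": 0, "ax": 0, "ay": 0, "az": 0, "claw": 0}, {"tx": 0, "ty": -8, "tz": 0, "ax": 0, "ay": 0, "az": 0, "claw": 0}, {"tx": 3, "ty": -12, "tz": 0, "ax": 0, "ay": 0, "az": 0, "claw": 0}, {"tx": 6, "ty": -15, "tz": 0, "ax": 0, "ay": 0, "az": 0, "claw": 0}, {"tx": 9, "ty": -15, "tz": 0, "ax": 0, "ay": 0, "az": 0, "claw": 0}, {"tx": 9, "ty": -15, "tz": 0, "ax": 0, "ay": 0, "az": 0, "claw": 0}, {"tx": 9, "ty": -15, "tz": 0, "ax": 0, "ay": 0, "az": 0, "claw": 0}]}}

```text
time: 16.78
eef_pos: [0.6519, -0.1649, 0.2332]
tcp_rot: [-0.705, -0.048, 0.048, 0.706]
contact_force: [-1.1, 0.8, 0.5]
opening: 0.0
```

```bash
python3 - <<'E'
from h import *
a=np.radians(7.5);e=np.array([np.cos(a),np.sin(a)]);nn=np.array([-e[1],e[0]])
s=ctrl.get_state();print(s["eef_pos"],s["contact_force"])
for n in("wrist","side"):
    c=cam(n);i,d=cams.read_camera(n);np.savez(f"{n}19.npz",i=i,d=d,K=c[0],R=c[1],t=c[2])
    cr=cv2.resize(i[40:240,180:460],None,fx=2.8,fy=2.8) if n=="wrist" else cv2.resize(i[95:205,290:440],None,fx=5,fy=5,interpolation=cv2.INTER_CUBIC)
    cv2.imwrite(f"pics/{n}19.png",cr)
    P=pts(c,d);X=P[...,:2]@e*1000;Y=P[...,:2]@nn*1000
    if n=="wrist":
        for nm,y in(("l",-180),("a",-214.5),("mid",-249),("b",-284),("r",-318)):
            for x in(505,535,565):
                k=(abs(X-x)<8)&(abs(Y-y)<10)&(P[...,2]>.05)&(P[...,2]<.13)
                print(nm,x,k.sum(),(np.median(P[k][:,2])*1000).round(2) if k.sum() else None,end="; ")
            k=(abs(Y-y)<10)&(P[...,2]>.078)&(P[...,2]<.1)&(X<560);print("front X",np.percentile(X[k],1).round(1) if k.sum() else None)
E
```

```text
[ 0.65186292 -0.16489376  0.23315873] [-1.12445752  0.79156676  0.47720506]
l 505 449 86.35; l 535 413 86.62; l 565 354 86.37; front X 493.1
a 505 438 86.41; a 535 411 86.54; a 565 367 86.57; front X 493.2
mid 505 444 86.39; mid 535 414 86.64; mid 565 374 86.47; front X 493.3
b 505 447 86.42; b 535 392 86.54; b 565 364 86.51; front X 493.6
r 505 453 86.48; r 535 393 86.68; r 565 360 86.56; front X 493.7
```

View pics/wrist19.png

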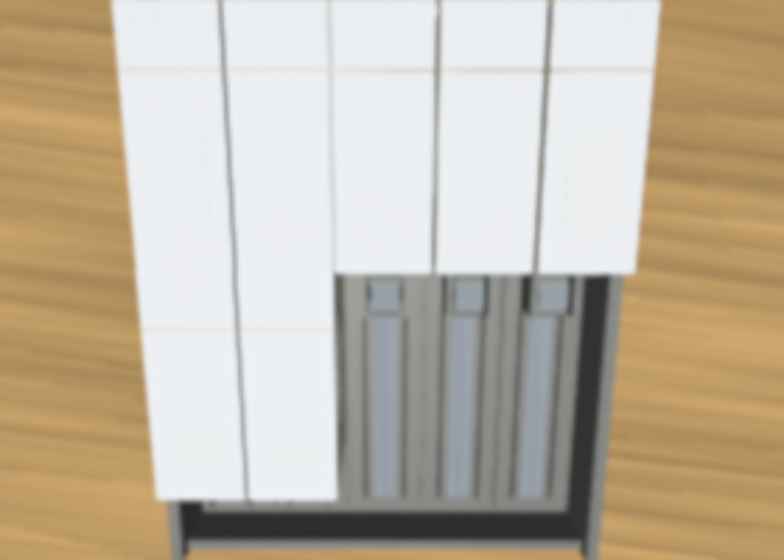

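View pics/side19.png

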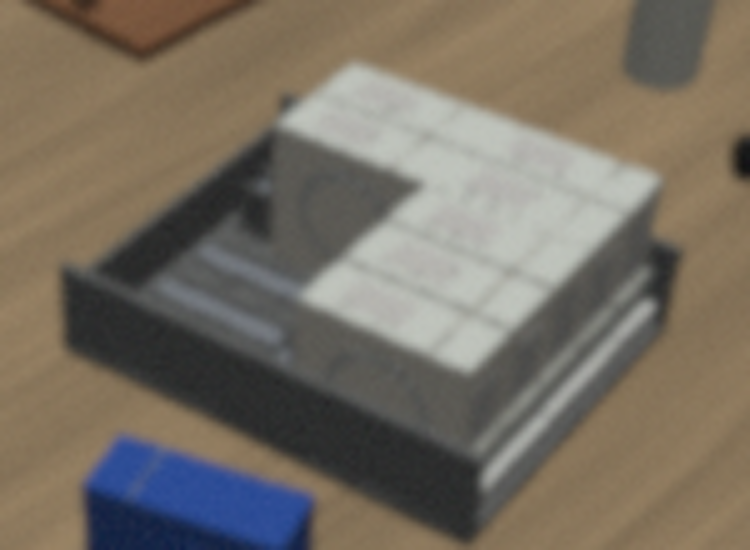

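The carton is level with the row to within about 0.1 mm, its front is flush and the neighbours have not moved. I'm handing in.

```bash
python3 -c "
from plant import ctrl
print(ctrl.sign_off())"
```

```text
the job is handed in; nothing more can be done
None
```

The carton is filed in the empty middle lane and the job is handed in, with the clock at about 17 s of the 42 s allowed. I gripped it by its upper sides and slid it over the lip, pushing the pusher back. I lowered it about 3 mm behind the lip, let go, and pressed it home with shut fingers at up to 13 N.

**Last checks**
- **Height:** depth readings put its top at 86.4–86.6 mm above the bench, the same as all four neighbours, front to rear.
- **Front:** its front edge reads 493.3 mm along the lane; the neighbours read 493.1–493.7 mm.
- **Neighbours and look-alikes:** by eye the neighbours stand as they did before. The blue carton was not touched; I last saw the yellow one undisturbed before the carry to the tray and did not check it again.

**What did not go cleanly**
- **Wrong move:** I sent one short move early on before its numbers were in. It went the wrong way in free air and was corrected.
- **Brief contact:** while lowering, something pushed back with about 9 N, most likely the fingertips on the neighbours' tops. I backed off at once, and nothing had shifted afterwards.
- **Measurements that disagreed:** an early wrist view put the gap about 3.5 mm off the top view. A later settled wrist view agreed with the top view within 1 mm, and I used that.
- **Side gap:** the carton stands closer to its -y neighbour than to the other, with no visible contact.

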